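Start the next tumbler run and sort the finials of the last one

TASK

Lay the filled barrel on its side on the tumbler's two rollers, then twist the red start switch clockwise to its stop and let it spring back. Sort the polished finials from the drying mat into the trays: copper in the red one, brass in the yellow one, nickel in the blue one. Leave the paste tub and the hammer where they are.

Things in the scene. Friction and masses are not known exactly. Their poses are not given: they have to be found in the camera images.
- tumbler: roller tumbler (barrel polisher), fixed to the bench: green housing 200 by 200, flat top 50 above the bench. Two black rubber rollers lie on it along x, either side of the line y = -35; the red start switch is at x = -20, y = +63. The drive starts only after a delay, so the rollers stand still during the job. Origin: centre of the underside; x along the rollers, z up. (mm)
- cradle (a point): where the middle of the barrel belongs on the rollers, 93.5 above the bench; axes as the tumbler's. Rollers: 18 across, 130 long, axes 23 to either side, 62 above the bench. A thin plate (73 above the bench) across each end, inner faces 66 from here, stops the barrel's ends. (mm)
- switch_knob (a joint): spring-return start switch: angle of the red knob in rad, 0 at rest, growing clockwise seen from above to a hard stop at 1.05. The spring pulls it back to 0 when let go (about 0.03 N m at rest, 0.14 N m at the stop).
- switch_grip (a point): middle of the red bar of the start switch, on its vertical axis, 68.5 above the bench: bar 36 long, 14 wide, 22 high (57.5 to 79.5 above the bench) on a black disc 36 across. At rest the bar lies along the tumbler's x; this point's x follows the bar. (mm)
- barrel: closed tumbling barrel, already filled: cylinder 60 across and 100 long, black rubber with two blue bands and a steel lid, about 0.5 kg; it stands upright on the bench, lid up, at the start. Either end may face either way on the rollers. Origin: centre of its underside; z along its axis towards the lid. (mm)
- barrel_center (a point): middle of the barrel, on its axis, 50 from either end. (mm)
- mat: black rubber drying mat 240 (x) by 130 (y) by 4 thick, fixed; the finials stand on it. Origin: centre of its underside. (mm)
- red_tray: red tray for the copper finials, open on top, screwed to the board: 140 (x) by 100 (y) by 40 high outside, walls and floor 3 thick. Origin: centre of its underside (6 above the bench); x along its 140 side, z up. (mm)
- yellow_tray: yellow tray for the brass finials, open on top, screwed to the board: 140 (x) by 100 (y) by 40 high outside, walls and floor 3 thick. Origin: centre of its underside (6 above the bench); x along its 140 side, z up. (mm)
- blue_tray: blue tray for the nickel finials, open on top, screwed to the board: 140 (x) by 100 (y) by 40 high outside, walls and floor 3 thick. Origin: centre of its underside (6 above the bench); x along its 140 side, z up. (mm)
- copper1: copper (reddish brown) lantern finial, 80 g, 50 tall, upright at the start: foot disc 36 across and 6 thick, thin neck, cylindrical bead 27 across from 17 to 35 above the underside (grip it there), slim tip 12 across. Origin: middle of the bead, 26 above the underside; z towards the tip. May be absent. (mm)
- copper2: copper (reddish brown) lantern finial, 80 g, 50 tall, upright at the start: foot disc 36 across and 6 thick, thin neck, cylindrical bead 27 across from 17 to 35 above the underside (grip it there), slim tip 12 across. Origin: middle of the bead, 26 above the underside; z towards the tip. May be absent. (mm)
- copper3: copper (reddish brown) lantern finial, 80 g, 50 tall, upright at the start: foot disc 36 across and 6 thick, thin neck, cylindrical bead 27 across from 17 to 35 above the underside (grip it there), slim tip 12 across. Origin: middle of the bead, 26 above the underside; z towards the tip. May be absent. (mm)
- brass1: brass (yellow) lantern finial, 80 g, 50 tall, upright at the start: foot disc 36 across and 6 thick, thin neck, cylindrical bead 27 across from 17 to 35 above the underside (grip it there), slim tip 12 across. Origin: middle of the bead, 26 above the underside; z towards the tip. May be absent. (mm)
- brass2: brass (yellow) lantern finial, 80 g, 50 tall, upright at the start: foot disc 36 across and 6 thick, thin neck, cylindrical bead 27 across from 17 to 35 above the underside (grip it there), slim tip 12 across. Origin: middle of the bead, 26 above the underside; z towards the tip. May be absent. (mm)
- brass3: brass (yellow) lantern finial, 80 g, 50 tall, upright at the start: foot disc 36 across and 6 thick, thin neck, cylindrical bead 27 across from 17 to 35 above the underside (grip it there), slim tip 12 across. Origin: middle of the bead, 26 above the underside; z towards the tip. May be absent. (mm)
- nickel1: nickel-plated (silver) lantern finial, 80 g, 50 tall, upright at the start: foot disc 36 across and 6 thick, thin neck, cylindrical bead 27 across from 17 to 35 above the underside (grip it there), slim tip 12 across. Origin: middle of the bead, 26 above the underside; z towards the tip. May be absent. (mm)
- nickel2: nickel-plated (silver) lantern finial, 80 g, 50 tall, upright at the start: foot disc 36 across and 6 thick, thin neck, cylindrical bead 27 across from 17 to 35 above the underside (grip it there), slim tip 12 across. Origin: middle of the bead, 26 above the underside; z towards the tip. May be absent. (mm)
- paste_tub: bystander: white tub of polishing paste with a blue label, 76 across, 70 high. Origin: centre of its underside. (mm)
- hammer: bystander: hammer lying on the bench, 280 long, along its x. Origin: centre of its underside. (mm)
There are look-alikes about, which are no part of the job. What is shaped like the copper1 but purple is not meant.

How it is judged:
By the outcome, as a careful person would: the job done as asked, in the order asked, and still so for the second after the job is handed in, with the robot touching nothing.
Of copper1, copper2, copper3, brass1, brass2, brass3, nickel1, nickel2 only 5 to 7 are there at a start; the rules pass over those that are not, and their reading is None.
At some moment in a run one of copper1, copper2, copper3, brass1, brass2, brass3, nickel1, nickel2 may be knocked a few centimetres aside while the robot is not near it.
Once in a run the grip may slacken for a moment while it holds something.
It also fails if it takes over 192 s, if anything falls off the work surface, if the arm or the gripper's body presses on something with over 40 N, if the wrist force passes 120 N, or if a joint passes its speed limit or range.

ROBOT

A 6-joint arm with a two-finger parallel gripper is mounted at the origin on the work surface. World frame = base frame: x ahead of the robot, y to its left, z up, the work surface at z = 0. Lengths are in m, angles in rad, forces in N, time in s.
With the tool pointing down it reaches from about 0.25 to 0.775 m from the base axis. Payload 8.9 kg.
Tool frame: the origin (TCP) lies midway between the tips of the shut fingers; the grasp point (between the pads) lies 19 mm behind it; z points along the fingers, y is the line along which they close (so a half turn about z gives the same grasp; the last joint's range is limited). The gripper opens to 85 mm and grips with 20 to 120 N. Pads are 22 mm wide; open, the fingers measure 114 mm over their backs; the gripper's body (76 mm by 85 mm) begins 54 mm behind the grasp point. The pads swing forward as they close: fully open they stand 13 mm farther back than shut.
Start: joints at [1.019, 0.291, -0.153, 1.127, 0, 1.431], TCP at [0.211, 0.481, 0.231] pointing down, gripper open.
Joint ranges: [-2.52, 2.52], [-0.91, 1.74], [-1.3, 1.37], [-1.96, 2.02], [-1.52, 1.47], [-3.14, 3.14]. Speed limits (rad/s): [2.22, 2.22, 2.79, 3.14, 3.14, 3.14].

INTERFACE

Orientations are given as a unit quaternion [w, x, y, z].
In Python, from station import get_obs, eyes, finish_job gives the robot as it stands.
- The arm moves only by the shell command python3 -m creep 'ROWS' [OPENING]. ROWS is JSON, a list of rows, each an object with "travel": the shift along the tool's x, y, z each as a share of 0.12 m, from -1 to 1, a list of three; "angular": the turn, a rotation vector about the tool's x, y, z each as a share of 90 degrees, from -1 to 1, a list of three. In form: [{"travel": [dx, dy, dz], "angular": [wx, wy, wz]}, ...]. A call has 1 to 20 rows; each row is the pose to reach, as a shift and turn from the pose commanded when the call began, along the tool's axes at that moment; what a row does not reach only later rows make up. A row lasts 1/10 s, in which the tool goes at most 50 mm and 8.59 degrees, less where a joint would pass 70% of its speed; a pose out of reach is approached as far as the arm can. A call with a number of a shift or a turn outside -1 to 1 is refused whole. A call with a gripper value outside its range is refused whole. OPENING is the opening, from 0 (shut) to 1 (fully open), set as the call begins (- or left out, the last holds). The fingers move at their own pace and stop on an object; the grip force is fixed at half the most. Time passes only in rows, so rows that repeat a pose let the fingers close. It gives the time, the measured TCP pose, the force, the opening and the grip force at its end, in the units of the state.
- get_obs(): the state, without advancing time (a new reading comes with each control period).
- eyes.grab_frame(name): name is "side" or "top"; returns a dict with "frame" (420x560x3 uint8, red, green, blue), "fov_y" (degrees; the focal length in pixels is half the picture's height over the tangent of half this angle, whatever the lens; pixels are square), "cx", "cy" (the principal point, pixels), "xyz" and "rotation" of the camera in the world. Camera axes: x right, y down, z forward; pixel columns grow to the right and rows downward; lengths in m; the calibration is good to about 2 mm. A picture is of the moment at which its call begins. There is no depth.
- finish_job(): hands the job in; it is judged then, once.
The state is a dict: "t": time; "qpos": joint angles; "joint_velocities": joint speeds; "joint_torque": joint torques, N m; "position": TCP position; "tcp_rot": TCP orientation; "contact_force": force on the tool from outside, world axes, zero at the start; "moment": the same for the moment, N m; "opening": opening from 0.0 (shut) to 1.0 (fully open); "finger_force": force on a finger pad.
Only numpy, scipy, OpenCV 4.12 (cv2) and the standard library are available. Lean on these libraries where they do the work, as an engineer would, in place of code of your own. Each camera call takes 0.05 s, during which the arm holds its last target. There are 200 camera calls.

## Working session

There is one attempt and no reset: what is moved stays moved. The work goes in short steps, Python scripts to look and compute and a shell command to move; the robot and the scene stay as the last step left them, time stands still between calls to the robot, and variables do not carry over. Pictures are saved under pics/ and viewed, at most 14 in all, crops included, and the job is handed in when it is done.

```bash
ls; mkdir -p pics; cat > h.py <<'E'
import numpy as np, cv2
from station import get_obs, eyes
from scipy.spatial.transform import Rotation as R
def rot(c):
    r=np.array(c["rotation"],float)
    return r if r.shape==(3,3) else R.from_quat(r[[1,2,3,0]]).as_matrix()
def snap(n,path=None):
    c=eyes.grab_frame(n)
    if path: cv2.imwrite(path,c["frame"][:,:,::-1])
    return c
def ray(c,u,v):
    f=c["frame"].shape[0]/2/np.tan(np.radians(c["fov_y"])/2)
    d=rot(c)@np.array([(u-c["cx"])/f,(v-c["cy"])/f,1.]); return np.array(c["xyz"],float),d
def plane(c,u,v,z):
    o,d=ray(c,u,v); return o+d*(z-o[2])/d[2]
def proj(c,p):
    f=c["frame"].shape[0]/2/np.tan(np.radians(c["fov_y"])/2)
    q=rot(c).T@(np.array(p)-c["xyz"]); return np.array([c["cx"]+f*q[0]/q[2],c["cy"]+f*q[1]/q[2]])
E
python3 - <<'E'
from h import *
for n in("top","side"):
    c=snap(n,f"pics/{n}0.png"); print(n,c["fov_y"],c["cx"],c["cy"],c["xyz"],np.round(rot(c),3).tolist(),[k for k in c])
print(get_obs())
E
```

```text
pics
top 44.713031867757174 280.46471526344993 204.60544890774662 [ 0.33082249 -0.0447124   1.17793924] [[0.024, -0.978, 0.205], [-1.0, -0.025, -0.001], [0.006, -0.205, -0.979]] ['frame', 'fov_y', 'cx', 'cy', 'xyz', 'rotation']
side 53.49476437355768 279.8303765943618 209.47448243428798 [ 0.18206239 -0.7476859   0.63565286] [[0.887, -0.24, 0.394], [-0.461, -0.498, 0.734], [0.02, -0.833, -0.552]] ['frame', 'fov_y', 'cx', 'cy', 'xyz', 'rotation']
{'t': 0.1, 'qpos': array([ 1.01870696e+00,  2.91236531e-01, -1.54024778e-01,  1.12669151e+00,
       -1.66172733e-06,  1.43149063e+00]), 'joint_velocities': array([-1.25513323e-03, -1.93901900e-03,  2.41198270e-03, -1.35883042e-04,
       -2.26423498e-04,  9.04293153e-05]), 'joint_torque': array([ 2.13059662e-03, -5.37977529e+01,  3.31918788e+01,  9.25241795e-03,
       -1.95252014e-04,  1.90375647e-05]), 'position': array([0.21040966, 0.48058034, 0.23079292]), 'tcp_rot': array([-1.95158207e-04,  2.04929619e-01,  9.78776541e-01, -5.44316760e-04]), 'contact_force': array([-0.28577391,  0.40218035,  0.26658925]), 'moment': array([ 0.00920952, -0.00833963, -0.00051101]), 'finger_force': 0.0, 'opening': 1.000132332474165}
```

View pics/top0.png

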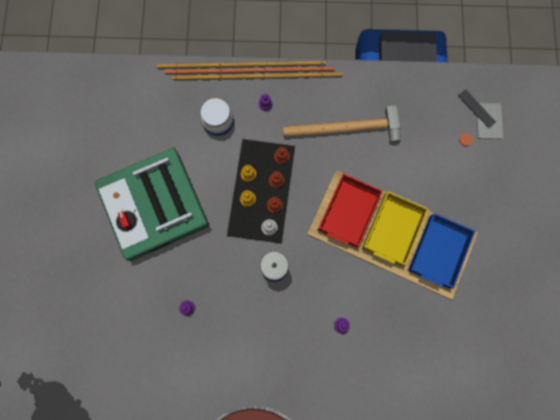

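View pics/side0.png

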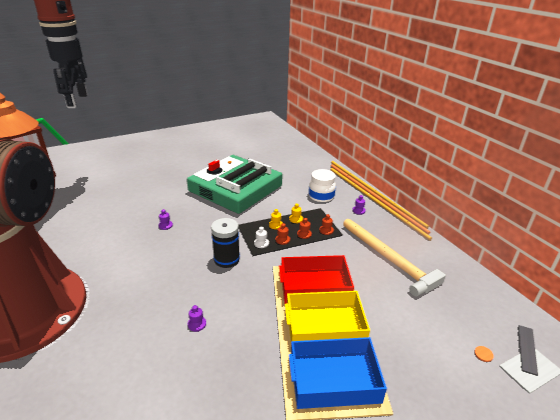

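The top view shows six finials on the mat: copper at about (282,156), (277,180) and (274,205), brass at (248,173) and (247,198), and nickel at (269,227). The barrel is at (274,265), the tumbler at (150,205) and the trays at (350,210), (395,230) and (441,250). The purple look-alikes stand off the mat. Next I'll measure.

```bash
cat > m.py <<'E'
from h import *
def masks(c):
    h,s,v=cv2.split(cv2.cvtColor(c["frame"],cv2.COLOR_RGB2HSV)); h=h.astype(int)
    return dict(red=((h<12)|(h>172))&(s>150)&(v>60), yel=(h>17)&(h<33)&(s>150)&(v>70), blue=(h>105)&(h<125)&(s>150)&(v>60),
      green=(h>60)&(h<90)&(s>90)&(v>30), white=(s<40)&(v>135), black=(v<45))
def blobs(m,amin=15,amax=1e5):
    n,l,st,ce=cv2.connectedComponentsWithStats(m.astype(np.uint8))
    return [(st[i],ce[i]) for i in range(1,n) if amin<=st[i][4]<=amax]
if __name__=="__main__":
    for n in("top","side"):
        c=snap(n); print(n)
        for k,m in masks(c).items():
            for st,ce in blobs(m,20):
                if st[1]>60 or n=="side": print(k,st.tolist(),np.round(ce,1),np.round(plane(c,*ce,.04)[:2],3))
E
python3 m.py
python3 - <<'E'
import cv2
a=cv2.imread('pics/top0.png')
cv2.imwrite('pics/c1.png',cv2.resize(a[140:290,85:305],None,fx=3.6,fy=3.6,interpolation=cv2.INTER_CUBIC))
b=cv2.imread('pics/side0.png')
cv2.imwrite('pics/c2.png',cv2.resize(b[145:275,180:350],None,fx=4.5,fy=4.5,interpolation=cv2.INTER_CUBIC))
E
```

```text
top
red [166, 68, 167, 5, 289] [250.   70.1] [0.899 0.036]
red [460, 134, 12, 11, 96] [465.6 139.2] [ 0.737 -0.476]
red [274, 147, 15, 17, 193] [281.2 155.1] [ 0.687 -0.044]
red [269, 171, 15, 17, 188] [276.  179.1] [ 0.629 -0.034]
red [319, 174, 63, 73, 2779] [349.8 210.7] [ 0.559 -0.203]
red [267, 197, 15, 15, 184] [273.9 204.2] [ 0.57 -0.03]
red [119, 212, 11, 16, 100] [124.2 220.8] [0.523 0.307]
yel [158, 62, 167, 6, 353] [240.6  64.2] [0.913 0.059]
yel [174, 73, 167, 6, 365] [256.6  75.8] [0.884 0.02 ]
yel [240, 164, 17, 17, 214] [247.8 172.8] [0.643 0.032]
yel [239, 190, 17, 17, 213] [247.3 197.9] [0.583 0.031]
yel [363, 192, 65, 74, 2920] [395.  229.1] [ 0.52  -0.305]
blue [410, 214, 64, 74, 2815] [441.2 251.3] [ 0.472 -0.408]
green [96, 149, 112, 111, 3342] [160.  204.3] [0.563 0.229]
green [147, 169, 32, 52, 705] [162.8 194.5] [0.586 0.224]
white [200, 98, 30, 27, 636] [214.6 111.1] [0.792 0.116]
white [479, 104, 23, 33, 464] [491.6 122.1] [ 0.782 -0.539]
white [388, 106, 11, 33, 229] [393.2 119.7] [ 0.781 -0.307]
white [133, 158, 35, 17, 112] [149.7 165.8] [0.653 0.259]
whi
[... 7386 characters left out ...]
63.7 319.2] [ 0.084 -0.106]
black [56, 1, 11, 12, 90] [61.2  6.5] [0.357 3.884]
black [41, 19, 33, 4, 61] [57.6 21.1] [0.277 3.107]
black [42, 25, 35, 12, 309] [59.5 31. ] [0.263 2.7  ]
black [46, 38, 41, 68, 1501] [68.4 66.8] [0.239 1.7  ]
black [5, 146, 49, 76, 2764] [ 29.5 184. ] [0.038 0.461]
black [227, 164, 27, 16, 86] [240.3 172.2] [0.594 0.274]
black [207, 168, 15, 6, 51] [214.8 170.9] [0.528 0.314]
black [240, 168, 27, 19, 88] [252.8 176.9] [0.616 0.232]
black [200, 189, 12, 11, 49] [205.9 193.1] [0.463 0.204]
black [213, 233, 25, 9, 87] [225.1 238.4] [ 0.436 -0.008]
black [213, 240, 26, 23, 420] [226.1 251.8] [ 0.42  -0.055]
black [215, 260, 24, 8, 50] [226.8 264.8] [ 0.405 -0.097]
```

View pics/c1.png

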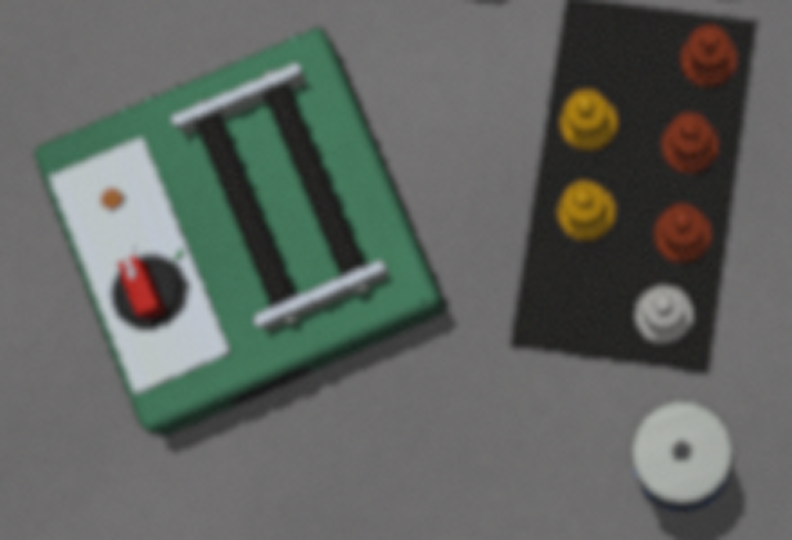

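View pics/c2.png

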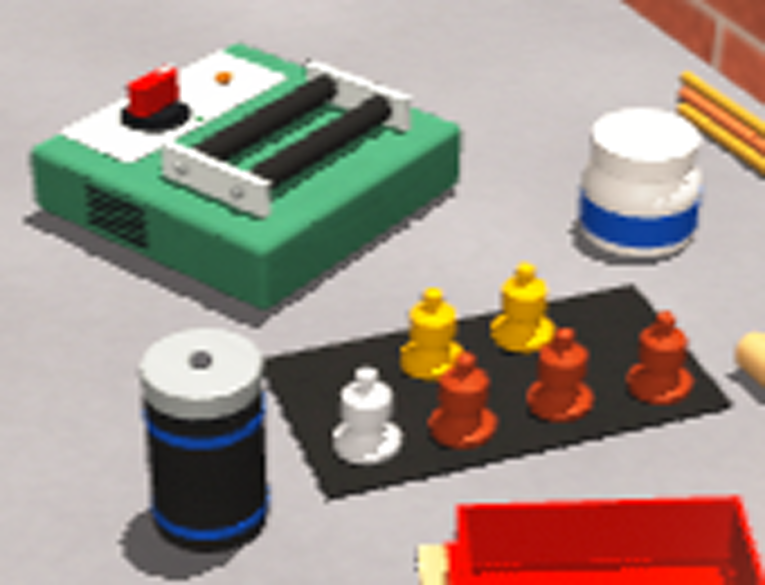

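The crops confirm the colours. In the top image the black switch disc is centred near (126.4,220.8), with a white pointer at the bar's far end. In the side view the lid's hub is at (224.6,225).

```bash
cat >> h.py <<'E'
def tri(c1,p1,c2,p2):
    (o1,d1),(o2,d2)=ray(c1,*p1),ray(c2,*p2); d1/=np.linalg.norm(d1);d2/=np.linalg.norm(d2)
    s=np.linalg.lstsq(np.c_[d1,-d2],o2-o1,rcond=None)[0]; a,b=o1+s[0]*d1,o2+s[1]*d2
    return (a+b)/2,np.linalg.norm(a-b)
E
python3 - <<'E'
from m import *
t,s=snap("top"),snap("side")
P=lambda n,a,b:print(n,*[np.round(x,4) for x in tri(t,a,s,b)])
P("Cfar",(281.2,155.1),(326.4,225.6));P("Cmid",(276,179.1),(304.3,229.2));P("Cnear",(273.9,204.2),(282.6,235))
P("Bfar",(247.8,172.8),(295.8,214.4));P("Bnear",(247.3,197.9),(275.3,219.9));P("N",(268.2,224.7),(261,238))
P("lid",(273.9,264.7),(224.6,225.1)); print("lid top",plane(t,273.9,264.7,.1))
r1,r2=plane(t,171.9,189,.069),plane(t,152.8,197.1,.069);print("rollers",r1,r2,np.linalg.norm(r1-r2),"mid",(r1+r2)/2)
a,b=plane(t,149.7,165.3,.073),plane(t,173.2,220.3,.073);print("plates",a,b,np.linalg.norm(a-b),(a+b)/2,np.degrees(np.arctan2(*(a-b)[1::-1])))
k=plane(t,126.4,220.8,.0575);print("knob",k, np.linalg.norm(k[:2]-((r1+r2)/2)[:2]))
g=masks(t); m=(g["green"]|g["white"]);m[:145]=0;m[265:]=0;m[:,:92]=0;m[:,212:]=0
cs=max(cv2.findContours(m.astype(np.uint8),0,1)[0],key=cv2.contourArea)
w=np.array([plane(t,*q[0],.05)[:2] for q in cs],np.float32);R_=cv2.minAreaRect(w);print("housing",R_)
for n,z in(("red",.046),("yel",.046),("blue",.046)):
    st,ce=max(blobs(g[n]),key=lambda x:x[0][4]); mm=np.zeros(g[n].shape,np.uint8); y,x=np.nonzero(g[n]); 
    l=cv2.connectedComponents(g[n].astype(np.uint8))[1]; lab=np.bincount(l[l>0]).argmax()
    pts=np.argwhere(l==lab)[:,::-1]; print(n,cv2.minAreaRect(np.array([plane(t,*q,z)[:2] for q in pts],np.float32)))
E
```

```text
Cfar [ 0.6945 -0.0444  0.0185] 0.0011
Cmid [ 0.6355 -0.0336  0.0189] 0.0014
Cnear [ 0.5756 -0.0304  0.0183] 0.0018
Bfar [0.6488 0.0331 0.019 ] 0.0009
Bnear [0.5878 0.0319 0.0207] 0.0005
N [ 0.5251 -0.0179  0.0179] 0.0024
lid [ 0.4277 -0.0346  0.0976] 0.0001
lid top [ 0.4274501 -0.0346224  0.1      ]
rollers [0.59288687 0.19766732 0.069     ] [0.57330605 0.2387985  0.069     ] 0.0455541737848111 mid [0.58309646 0.21823291 0.069     ]
plates [0.64527489 0.25025142 0.073     ] [0.52148509 0.18914421 0.073     ] 0.13805072962053494 [0.58337999 0.21969781 0.073     ] 26.272645118588546
knob [0.52039363 0.29625117 0.0575    ] 0.10009242771442906
housing ((0.5635350346565247, 0.24714234471321106), (0.2003290206193924, 0.19571326673030853), 25.78675079345703)
red ((0.5588276386260986, -0.20244421064853668), (0.10045059770345688, 0.14713329076766968), 66.75054931640625)
yel ((0.5194028615951538, -0.3037335276603699), (0.10222222656011581, 0.14791728556156158), 66.99790954589844)
blue ((0.4728967547416687, -0.40622615814208984), (0.10086283087730408, 0.1439969837665558), 67.33646392822266)
```

```bash
cat >> h.py <<'E'
def tool(z,y):
    z=np.array(z,float);z/=np.linalg.norm(z);y=np.array(y,float);y-=z*(y@z);y/=np.linalg.norm(y)
    return np.c_[np.cross(y,z),y,z]
def down(a):  # closing axis along world angle a (deg)
    a=np.radians(a); return tool([0,0,-1],[np.cos(a),np.sin(a),0])
def now():
    o=get_obs(); q=np.array(o["tcp_rot"]); return np.array(o["position"]),R.from_quat(q[[1,2,3,0]]).as_matrix()
def plan(ws):
    p,r=now(); print("now",np.round(p,4),"tool z",np.round(r[:,2],3),"y",np.round(r[:,1],3))
    for P,Q in ws:
        P=np.array(P,float); Q=r if Q is None else Q
        d=r.T@(P-p)/.12; w=R.from_matrix(r.T@Q).as_rotvec()/(np.pi/2)
        n=max(1,int(np.ceil(max(abs(d).max(),abs(w).max())-1e-3)))
        print("->",np.round(P,4),"x%d"%n,"T",np.round(d/n,3).tolist(),"A",np.round(w/n,3).tolist(),"rows~%d"%np.ceil(max(np.linalg.norm(d)*.12/.05,np.linalg.norm(w)*90/8.59)))
        p,r=P,Q
E
python3 - <<'E'
from h import *
p,r=now()
Q=tool([-1,0,-1],[0,1,0]); z=Q[:,2]; T=np.array([.4275,-.0346,.070])+.026*z
plan([([.21,.38,.27],None),([.30,.2,.30],None),([.45,.02,.30],down(90)),(T-.12*z+[0,0,.06],Q),(T-.12*z,Q),(T,Q)])
E
```

```text
now [0.2106 0.4808 0.2311] tool z [-0. -0. -1.] y [ 0.401  0.916 -0.   ]
-> [0.21 0.38 0.27] x1 T [-0.333, -0.771, -0.324] A [0.0, 0.0, 0.0] rows~3
-> [0.3 0.2 0.3] x2 T [-0.644, -0.537, -0.125] A [0.0, 0.0, 0.0] rows~5
-> [0.45 0.02 0.3 ] x2 T [-0.873, -0.436, 0.0] A [-0.0, -0.0, -0.131] rows~5
-> [ 0.494  -0.0346  0.1965] x1 T [-0.366, -0.455, 0.863] A [0.0, 0.5, -0.0] rows~6
-> [ 0.494  -0.0346  0.1365] x1 T [-0.354, 0.0, 0.354] A [0.0, 0.0, 0.0] rows~2
-> [ 0.4091 -0.0346  0.0516] x1 T [-0.0, 0.0, 1.0] A [0.0, 0.0, 0.0] rows~3
```

```bash
python3 -m creep '[{"travel":[-0.33,-0.77,-0.32],"angular":[0,0,0]},{"travel":[-0.33,-0.77,-0.32],"angular":[0,0,0]},{"travel":[-0.33,-0.77,-0.32],"angular":[0,0,0]},{"travel":[-0.97,-1,-0.45],"angular":[0,0,0]},{"travel":[-0.97,-1,-0.45],"angular":[0,0,0]},{"travel":[-0.97,-1,-0.45],"angular":[0,0,0]}]' 1
python3 -m creep '[{"travel":[-0.65,-0.8,-0.12],"angular":[0,0,0]},{"travel":[-0.65,-0.8,-0.12],"angular":[0,0,0]},{"travel":[-0.65,-0.8,-0.12],"angular":[0,0,0]}]'
python3 -m creep '[{"travel":[-0.9,-0.44,0],"angular":[0,0,0]},{"travel":[-0.9,-0.44,0],"angular":[0,0,0]},{"travel":[-0.9,-0.44,0],"angular":[0,0,0]},{"travel":[-0.9,-0.44,0],"angular":[0,0,-0.262]},{"travel":[-0.9,-0.44,0],"angular":[0,0,-0.262]},{"travel":[-0.9,-0.44,0],"angular":[0,0,-0.262]},{"travel":[-0.9,-0.44,0],"angular":[0,0,-0.262]}]'
python3 - <<'E'
from h import *
Q=tool([-1,0,-1],[0,1,0]); z=Q[:,2]; T=np.array([.4275,-.0346,.070])+.026*z
plan([(T-.12*z+[0,0,.06],Q),(T-.12*z,Q),(T,Q)])
E
```

```text
t: 0.9
position: [0.2716, 0.323, 0.2861]
tcp_rot: [0.001, 0.207, 0.978, 0.001]
contact_force: [0.2, 0.3, 0.3]
opening: 1.001
finger_force: 0.0
t: 1.2
position: [0.3022, 0.2033, 0.2999]
tcp_rot: [0.0, 0.205, 0.979, -0.0]
contact_force: [0.3, 0.3, 0.7]
opening: 0.998
finger_force: 0.0
t: 1.9
position: [0.3798, 0.1138, 0.2995]
tcp_rot: [-0.0, -0.0, 1.0, 0.0]
contact_force: [0.9, -0.1, -0.5]
opening: 1.0
finger_force: 0.0
now [0.3798 0.1138 0.2995] tool z [-0.  0. -1.] y [-0.  1.  0.]
-> [ 0.494  -0.0346  0.1965] x2 T [-0.475, -0.619, 0.429] A [0.0, 0.25, 0.0] rows~6
-> [ 0.494  -0.0346  0.1365] x1 T [-0.354, 0.0, 0.354] A [0.0, 0.0, 0.0] rows~2
-> [ 0.4091 -0.0346  0.0516] x1 T [-0.0, 0.0, 1.0] A [0.0, 0.0, 0.0] rows~3
```

```bash
python3 -m creep '[{"travel":[-0.5,-1,0],"angular":[0,0,0]},{"travel":[-0.5,-1,0],"angular":[0,0,0]},{"travel":[-0.5,-1,0],"angular":[0,0,0]},{"travel":[-0.5,-1,0],"angular":[0,0,0]}]'
python3 -m creep '[{"travel":[-0.45,-0.237,0.4],"angular":[0,0.2,0]},{"travel":[-0.45,-0.237,0.6],"angular":[0,0.4,0]},{"travel":[-0.45,-0.237,0.858],"angular":[0,0.5,0]},{"travel":[-0.45,-0.237,0.858],"angular":[0,0.5,0]},{"travel":[-0.45,-0.237,0.858],"angular":[0,0.5,0]},{"travel":[-0.45,-0.237,0.858],"angular":[0,0.5,0]},{"travel":[-0.45,-0.237,0.858],"angular":[0,0.5,0]}]'
python3 - <<'E'
from h import *
Q=tool([-1,0,-1],[0,1,0]); z=Q[:,2]; T=np.array([.4275,-.0346,.070])+.026*z
plan([(T-.12*z,Q),(T,Q)]);print(get_obs()["qpos"])
E
```

```text
t: 2.3
position: [0.4414, -0.0094, 0.2992]
tcp_rot: [0.0, 0.004, 1.0, -0.0]
contact_force: [0.3, -0.2, 0.4]
opening: 1.001
finger_force: 0.0
t: 3.0
position: [0.4937, -0.0341, 0.1876]
tcp_rot: [-0.389, 0.001, 0.921, 0.0]
contact_force: [-1.2, 0.4, -2.2]
opening: 0.999
finger_force: 0.0
now [ 0.4937 -0.0341  0.1876] tool z [-0.717  0.001 -0.697] y [ 0.002  1.    -0.001]
-> [ 0.494  -0.0346  0.1365] x1 T [-0.307, -0.004, 0.296] A [0.001, -0.009, -0.001] rows~2
-> [ 0.4091 -0.0346  0.0516] x1 T [-0.0, 0.0, 1.0] A [0.0, 0.0, 0.0] rows~3
[-0.14782101  0.99163329  0.63154767  2.00481696 -0.10476205 -0.10112937]
```

```bash
python3 - <<'E'
from h import *
s,c=np.sin(np.radians(35)),np.cos(np.radians(35))
Q=tool([-s,0,-c],[0,1,0]); z=Q[:,2]; T=np.array([.4275,-.0346,.070])+.026*z
plan([(T-.1*z,Q),(T,Q)])
E
```

```text
now [ 0.4937 -0.0341  0.1876] tool z [-0.717  0.001 -0.697] y [ 0.002  1.    -0.001]
-> [ 0.4699 -0.0346  0.1306] x1 T [-0.202, -0.004, 0.473] A [0.001, -0.12, -0.002] rows~2
-> [ 0.4126 -0.0346  0.0487] x1 T [-0.0, 0.0, 0.833] A [0.0, 0.0, 0.0] rows~2
```

```bash
python3 -m creep '[{"travel":[-0.2,-0.004,0.25],"angular":[0,-0.12,-0.002]},{"travel":[-0.2,-0.004,0.47],"angular":[0,-0.12,-0.002]},{"travel":[-0.2,-0.004,0.47],"angular":[0,-0.12,-0.002]},{"travel":[-0.2,-0.004,0.47],"angular":[0,-0.12,-0.002]},{"travel":[-0.2,-0.004,0.47],"angular":[0,-0.12,-0.002]}]'
python3 -m creep '[{"travel":[0,0,0.2],"angular":[0,0,0]},{"travel":[0,0,0.4],"angular":[0,0,0]},{"travel":[0,0,0.6],"angular":[0,0,0]},{"travel":[0,0,0.75],"angular":[0,0,0]},{"travel":[0,0,0.83],"angular":[0,0,0]},{"travel":[0,0,0.83],"angular":[0,0,0]},{"travel":[0,0,0.83],"angular":[0,0,0]}]'
python3 - <<'E'
from h import *
s,c=np.sin(np.radians(35)),np.cos(np.radians(35))
Q=tool([-s,0,-c],[0,1,0]); z=Q[:,2]; T=np.array([.4275,-.0346,.070])+.026*z
plan([(T,Q)]);print(get_obs()["qpos"]); c=snap("side","pics/s1.png")
b=cv2.imread('pics/s1.png')
cv2.imwrite('pics/s1c.png',cv2.resize(b[80:320,120:400],None,fx=2.5,fy=2.5))
E
```

```text
t: 3.5
position: [0.4722, -0.0356, 0.1421]
tcp_rot: [-0.292, -0.0, 0.956, 0.0]
contact_force: [0.1, 0.1, 0.1]
opening: 0.999
finger_force: 0.0
t: 4.2
position: [0.4162, -0.0358, 0.0581]
tcp_rot: [-0.293, -0.001, 0.956, 0.001]
contact_force: [0.0, 0.5, 0.1]
opening: 0.998
finger_force: 0.0
now [ 0.4162 -0.0358  0.0581] tool z [-0.561  0.001 -0.828] y [-0.001  1.     0.001]
-> [ 0.4126 -0.0346  0.0487] x1 T [-0.019, 0.01, 0.082] A [0.0, 0.01, 0.001] rows~1
[-0.1821366   0.76487804 -0.05134249  1.34198699 -0.10103909 -0.1530227 ]
```

View pics/s1c.png

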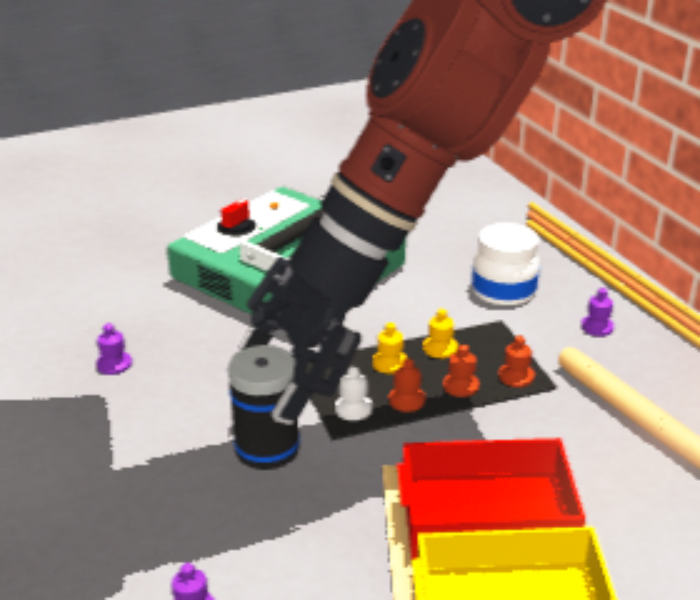

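The fingers straddle the barrel below the lid, as planned, and are clear of the nickel finial. I'll finish the approach, close and lift.

```bash
python3 -m creep '[{"travel":[-0.01,0.01,0.08],"angular":[0,0,0]},{"travel":[-0.01,0.01,0.08],"angular":[0,0,0]},{"travel":[-0.01,0.01,0.08],"angular":[0,0,0]}]'
python3 -m creep '[{"travel":[0,0,0],"angular":[0,0,0]},{"travel":[0,0,0],"angular":[0,0,0]},{"travel":[0,0,0],"angular":[0,0,0]},{"travel":[0,0,0],"angular":[0,0,0]},{"travel":[0,0,0],"angular":[0,0,0]},{"travel":[0,0,0],"angular":[0,0,0]},{"travel":[0,0,0],"angular":[0,0,0]},{"travel":[0,0,0],"angular":[0,0,0]},{"travel":[0,0,0],"angular":[0,0,0]},{"travel":[0,0,0],"angular":[0,0,0]}]' 0
python3 - <<'E'
from h import *
p,r=now(); plan([(p+[0,0,.1],None)])
E
```

```text
t: 4.55
position: [0.4102, -0.0343, 0.0489]
tcp_rot: [-0.294, -0.001, 0.956, 0.001]
contact_force: [-0.1, 0.8, 0.1]
opening: 1.005
finger_force: 0.0
t: 5.55
position: [0.4105, -0.0346, 0.0493]
tcp_rot: [-0.294, -0.001, 0.956, 0.001]
contact_force: [1.6, -1.8, 6.0]
opening: 0.689
finger_force: 58.4
now [ 0.4105 -0.0346  0.0493] tool z [-0.562  0.001 -0.827] y [-0.001  1.     0.002]
-> [ 0.4105 -0.0346  0.1493] x1 T [0.468, 0.001, -0.689] A [0.0, 0.0, 0.0] rows~2
```

```bash
python3 - <<'E'
from h import *
p,r=now(); np.savez('grip.npz',off=r.T@(np.array([.4275,-.0346,.05])-p),lid=r.T@np.array([0,0,1.]))
E
python3 -m creep '[{"travel":[0.15,0,-0.22],"angular":[0,0,0]},{"travel":[0.3,0,-0.44],"angular":[0,0,0]},{"travel":[0.47,0,-0.69],"angular":[0,0,0]},{"travel":[0.67,0,-1],"angular":[0,0,0]},{"travel":[0.67,0,-1],"angular":[0,0,0]},{"travel":[0.67,0,-1],"angular":[0,0,0]}]'
cat > pl.py <<'E'
from h import *
g=np.load('grip.npz')
def pose(center,lid):
    lid=np.array(lid,float)/np.linalg.norm(lid); y=np.cross([0,0,1.],lid)
    # tool frame basis: lid_t, y_t(=e_y), third
    lt=g['lid']; best=None
    for s in(1,-1):
        e=np.array([0,1.,0]); e-=lt*(e@lt); e/=np.linalg.norm(e)
        A=np.c_[lt,e,np.cross(lt,e)]; B=np.c_[lid,s*y/np.linalg.norm(y),np.cross(lid,s*y/np.linalg.norm(y))]
        Q=B@A.T
        if best is None or Q[2,2]<best[2,2]: best=Q
    return np.array(center)-best@g['off'],best
E
python3 - <<'E'
from pl import *
a=np.radians(26.3); d=np.array([np.cos(a),np.sin(a),0]); C=np.array([.5831,.2187,.0935])
P,Q=pose(C,-d); P2,Q2=pose([.45,.05,.25],[-1,0,0])
print(Q[:,2],Q2[:,2])
plan([(P2,Q2),(P+[-.05,-.02,.15],Q),(P+[0,0,.06],Q),(P,Q)]); print(get_obs()["qpos"],get_obs()["opening"])
E
```

```text
t: 6.15
position: [0.4119, -0.0346, 0.1929]
tcp_rot: [-0.293, -0.001, 0.956, 0.001]
contact_force: [0.5, 0.2, -5.1]
opening: 0.689
finger_force: 61.4
[ 0.74113876  0.36768741 -0.56171106] [ 0.82733254  0.00124954 -0.56171106]
now [ 0.4119 -0.0346  0.1929] tool z [-0.56   0.001 -0.828] y [-0.001  1.     0.002]
-> [0.4507 0.05   0.233 ] x1 T [-0.082, 0.706, -0.457] A [0.001, -0.999, -0.001] rows~11
-> [0.5337 0.199  0.2265] x2 T [-0.172, 0.62, 0.302] A [-0.121, -0.0, -0.082] rows~4
-> [0.5837 0.219  0.1365] x1 T [0.369, -0.036, 0.791] A [0.0, 0.0, 0.0] rows~3
-> [0.5837 0.219  0.0765] x1 T [0.414, -0.0, 0.281] A [0.0, 0.0, 0.0] rows~2
[-0.18177046  0.62144977  0.06803181  1.6046484  -0.10048068 -0.1529681 ] 0.6890049194962808
```

```bash
python3 -m creep '[{"travel":[-0.08,0.7,-0.6],"angular":[0,-0.08,0]},{"travel":[-0.08,0.7,-0.6],"angular":[0,-0.16,0]},{"travel":[-0.08,0.7,-0.6],"angular":[0,-0.24,0]},{"travel":[-0.08,0.7,-0.6],"angular":[0,-0.32,0]},{"travel":[-0.08,0.7,-0.6],"angular":[0,-0.4,0]},{"travel":[-0.08,0.7,-0.6],"angular":[0,-0.48,0]},{"travel":[-0.08,0.7,-0.55],"angular":[0,-0.56,0]},{"travel":[-0.08,0.7,-0.5],"angular":[0,-0.64,0]},{"travel":[-0.08,0.7,-0.46],"angular":[0,-0.72,0]},{"travel":[-0.08,0.7,-0.46],"angular":[0,-0.8,0]},{"travel":[-0.08,0.7,-0.46],"angular":[0,-0.88,0]},{"travel":[-0.08,0.7,-0.46],"angular":[0,-0.96,0]},{"travel":[-0.08,0.7,-0.46],"angular":[0,-1,0]},{"travel":[-0.08,0.7,-0.46],"angular":[0,-1,0]},{"travel":[-0.08,0.7,-0.46],"angular":[0,-1,0]},{"travel":[-0.08,0.7,-0.46],"angular":[0,-1,0]}]'
python3 - <<'E'
from pl import *
a=np.radians(26.3); d=np.array([np.cos(a),np.sin(a),0]); C=np.array([.5831,.2187,.0935])
P,Q=pose(C,-d)
p,r=now()
plan([(p+[.03,.11,0],None),(P+[-.05,-.02,.15],Q)]); print(get_obs()["qpos"],get_obs()["opening"])
snap("side","pics/s2.png")
E
```

```text
t: 7.75
position: [0.4547, 0.0505, 0.2454]
tcp_rot: [0.458, 0.0, 0.889, 0.001]
contact_force: [0.6, 0.7, -5.5]
opening: 0.692
finger_force: 60.9
now [0.4547 0.0505 0.2454] tool z [ 0.814  0.002 -0.581] y [-0.001  1.     0.002]
-> [0.4847 0.1605 0.2454] x1 T [-0.144, 0.916, 0.205] A [0.0, 0.0, 0.0] rows~3
-> [0.5337 0.199  0.2265] x1 T [-0.109, 0.32, 0.424] A [-0.239, -0.015, -0.168] rows~4
[-0.12263358 -0.40772361 -1.29996765 -0.268306    0.10154706 -0.0702268 ] 0.6918039244716725
```

View pics/s2.png

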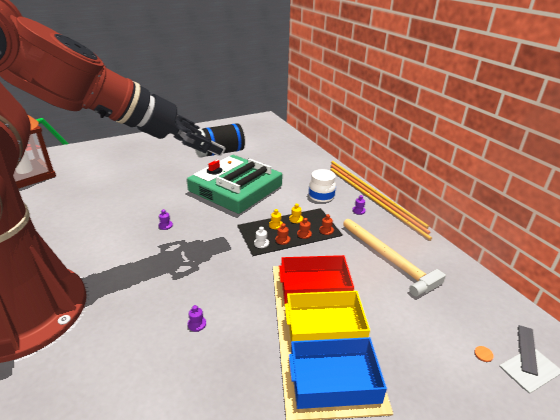

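The barrel is held horizontally at about (220,138), with the lid towards the robot. Joint 3 is near its limit, and moving outward will relieve it.

```bash
python3 -m creep '[{"travel":[-0.05,0.3,0.3],"angular":[0,0,0]},{"travel":[-0.14,0.6,0.35],"angular":[0,0,0]},{"travel":[-0.14,0.92,0.35],"angular":[0,0,0]},{"travel":[-0.14,0.92,0.35],"angular":[0,0,0]},{"travel":[-0.14,0.92,0.35],"angular":[0,0,0]}]'
python3 - <<'E'
from pl import *
a=np.radians(26.3); d=np.array([np.cos(a),np.sin(a),0]); C=np.array([.5831,.2187,.0935])
P,Q=pose(C,-d)
plan([(P+[-.05,-.02,.13],Q),(P+[0,0,.06],Q)]); print(get_obs()["qpos"],get_obs()["opening"])
E
```

```text
t: 8.3
position: [0.4978, 0.1625, 0.2345]
tcp_rot: [0.458, -0.002, 0.889, 0.001]
contact_force: [0.3, -0.5, -5.5]
opening: 0.69
finger_force: 61.3
now [0.4978 0.1625 0.2345] tool z [ 0.814  0.004 -0.581] y [-0.005  1.    -0.   ]
-> [0.5337 0.199  0.2065] x1 T [0.015, 0.303, 0.381] A [-0.238, -0.015, -0.165] rows~4
-> [0.5837 0.219  0.1365] x1 T [0.231, -0.036, 0.698] A [0.0, 0.0, 0.0] rows~2
[ 0.34329126 -0.11458069 -1.18470903 -0.42199861 -0.27318397  0.20126986] 0.6895216576196719
```

```bash
python3 -m creep '[{"travel":[0.01,0.15,0.2],"angular":[-0.08,0,-0.05]},{"travel":[0.015,0.3,0.38],"angular":[-0.16,-0.01,-0.11]},{"travel":[0.015,0.303,0.381],"angular":[-0.238,-0.015,-0.165]},{"travel":[0.015,0.303,0.381],"angular":[-0.238,-0.015,-0.165]},{"travel":[0.015,0.303,0.381],"angular":[-0.238,-0.015,-0.165]},{"travel":[0.015,0.303,0.381],"angular":[-0.238,-0.015,-0.165]},{"travel":[0.015,0.303,0.381],"angular":[-0.238,-0.015,-0.165]}]'
python3 -m creep '[{"travel":[0.1,-0.02,0.3],"angular":[0,0,0]},{"travel":[0.23,-0.036,0.6],"angular":[0,0,0]},{"travel":[0.23,-0.036,0.7],"angular":[0,0,0]},{"travel":[0.23,-0.036,0.7],"angular":[0,0,0]},{"travel":[0.23,-0.036,0.7],"angular":[0,0,0]},{"travel":[0.23,-0.036,0.7],"angular":[0,0,0]}]'
python3 - <<'E'
from pl import *
a=np.radians(26.3); d=np.array([np.cos(a),np.sin(a),0]); C=np.array([.5831,.2187,.0935])
P,Q=pose(C,-d)
plan([(P+[0,0,.02],Q),(P,Q)]); p,r=now()
print("lid dir",r@g['lid'],"centre",p+r@g['off'],get_obs()["opening"])
for n in("top","side"):snap(n,f"pics/b_{n}.png")
a=cv2.imread('pics/b_top.png')[130:280,80:280]; b=cv2.imread('pics/b_side.png')[90:240,140:340]
cv2.imwrite('pics/b.png',cv2.resize(np.hstack([a,b]),None,fx=2,fy=2,interpolation=cv2.INTER_CUBIC))
E
```

```text
t: 9.0
position: [0.5357, 0.1977, 0.2098]
tcp_rot: [0.459, -0.199, 0.86, 0.106]
contact_force: [0.8, 1.4, -5.7]
opening: 0.689
finger_force: 59.1
t: 9.6
position: [0.5868, 0.2177, 0.1415]
tcp_rot: [0.459, -0.2, 0.859, 0.106]
contact_force: [-0.1, 0.5, -5.4]
opening: 0.692
finger_force: 59.5
now [0.5868 0.2177 0.1415] tool z [ 0.747  0.366 -0.555] y [-0.44   0.898 -0.001]
-> [0.5837 0.219  0.0965] x1 T [0.322, 0.021, 0.193] A [-0.003, 0.005, -0.001] rows~1
-> [0.5837 0.219  0.0765] x1 T [0.138, -0.0, 0.094] A [0.0, 0.0, 0.0] rows~1
lid dir [-0.89838649 -0.43913512 -0.00787773] centre [0.58604957 0.21738144 0.15845683] 0.6922629069531943
```

View pics/b.png

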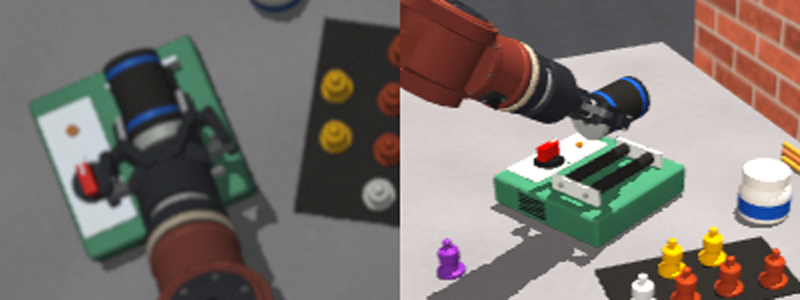

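The barrel hangs over the rollers, but in the side view (right half, about (610,115)) its far end may be tilted up. I'll triangulate the two blue bands to check.

```bash
python3 - <<'E'
from m import *
t,s=snap("top"),snap("side")
B={}
for n,c,(x0,x1,y0,y1) in(("t",t,(100,200,130,210)),("s",s,(190,300,100,180))):
    h_,s_,v=cv2.split(cv2.cvtColor(c["frame"],cv2.COLOR_RGB2HSV)); m=(h_>100)&(h_<128)&(s_>110)&(v>45)
    mm=np.zeros_like(m);mm[y0:y1,x0:x1]=m[y0:y1,x0:x1]
    B[n]=[(st.tolist(),ce) for st,ce in blobs(mm,8)]; print(n,B[n])
b=s["frame"][100:180,190:310,::-1]; a=t["frame"][135:215,100:220,::-1]
cv2.imwrite('pics/b2.png',cv2.resize(np.hstack([a,b]),None,fx=3.3,fy=3.3,interpolation=cv2.INTER_CUBIC))
E
```

```text
t [([133, 157, 27, 13, 131], array([144.87022901, 161.6259542 ])), ([143, 182, 27, 15, 141], array([154.97163121, 187.24822695]))]
s [([250, 129, 14, 20, 65], array([259.30769231, 136.84615385])), ([236, 135, 13, 9, 34], array([243.14705882, 139.05882353]))]
```

View pics/b2.png

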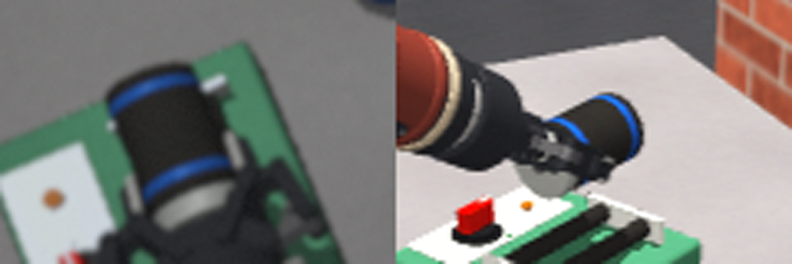

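```bash
python3 - <<'E'
from pl import *
t,s=snap("top"),snap("side"); p,r=now(); c=p+r@g['off']; l=r@g['lid']
for n,cam in(("top",t),("side",s)):
    for k in(-50,-35,50): print(n,k,proj(cam,c+l*k/1e3).round(1))
    up=c+l*-.05+[0,0,.03]; print("far top",proj(cam,up).round(1),"far bottom",proj(cam,up-[0,0,.06]).round(1))
E
```

```text
top -50 [144.7 160.3]
top -35 [147.4 166.7]
top 50 [162.8 203.3]
far top [140.9 156. ] far bottom [148.3 164.4]
side -50 [256.3 137.6]
side -35 [252.9 139.3]
side 50 [232.3 149.9]
far top [256.2 127.5] far bottom [256.4 147.4]
```

The predicted axis matches the image, so the barrel is level in the grip. I'll lower it.

```bash
python3 -m creep '[{"travel":[0.1,0.01,0.06],"angular":[0,0,0]},{"travel":[0.2,0.02,0.13],"angular":[0,0,0]},{"travel":[0.32,0.021,0.193],"angular":[-0.003,0.005,0]},{"travel":[0.32,0.021,0.193],"angular":[-0.003,0.005,0]},{"travel":[0.32,0.021,0.193],"angular":[-0.003,0.005,0]},{"travel":[0.32,0.021,0.193],"angular":[-0.003,0.005,0]}]'
python3 - <<'E'
from pl import *
a=np.radians(26.3); d=np.array([np.cos(a),np.sin(a),0]); C=np.array([.5831,.2187,.0935])
P,Q=pose(C,-d)
plan([(P,Q)]); p,r=now()
print("lid dir",r@g['lid'],"centre",p+r@g['off'],get_obs()["opening"],get_obs()["contact_force"])
E
```

```text
t: 10.5
position: [0.5845, 0.2186, 0.0962]
tcp_rot: [0.455, -0.201, 0.861, 0.107]
contact_force: [0.0, 0.0, -4.4]
opening: 0.692
finger_force: 59.7
now [0.5845 0.2186 0.0962] tool z [ 0.741  0.368 -0.562] y [-0.443  0.896  0.002]
-> [0.5837 0.219  0.0765] x1 T [0.138, 0.005, 0.088] A [0.0, -0.0, -0.002] rows~1
lid dir [-8.96989354e-01 -4.42051966e-01  3.98209645e-04] centre [0.58390842 0.21828286 0.11314115] 0.6918076792573735 [ 2.35840121e-02  9.15661249e-04 -4.39234009e+00]
```

```bash
python3 -m creep '[{"travel":[0.03,0,0.02],"angular":[0,0,0]},{"travel":[0.06,0,0.04],"angular":[0,0,0]},{"travel":[0.09,0.003,0.058],"angular":[0,0,0]},{"travel":[0.115,0.005,0.073],"angular":[0,0,0]},{"travel":[0.13,0.005,0.083],"angular":[0,0,0]},{"travel":[0.135,0.005,0.086],"angular":[0,0,0]},{"travel":[0.135,0.005,0.086],"angular":[0,0,0]}]'
```

```text
t: 11.2
position: [0.5838, 0.2203, 0.0783]
tcp_rot: [0.457, -0.202, 0.859, 0.109]
contact_force: [-11.0, 1.5, 16.2]
opening: 0.695
finger_force: 61.9
```

```bash
python3 -m creep '[{"travel":[0,0,0],"angular":[0,0,0]},{"travel":[0,0,0],"angular":[0,0,0]},{"travel":[0,0,0],"angular":[0,0,0]},{"travel":[0,0,0],"angular":[0,0,0]},{"travel":[0,0,0],"angular":[0,0,0]}]' 1
python3 -m creep '[{"travel":[0,0,-0.1],"angular":[0,0,0]},{"travel":[0,0,-0.3],"angular":[0,0,0]},{"travel":[0,0,-0.6],"angular":[0,0,0]},{"travel":[0,0,-0.9],"angular":[0,0,0]},{"travel":[0,0,-1],"angular":[0,0,0]},{"travel":[0,0,-1],"angular":[0,0,0]}]'
python3 - <<'E'
from m import *
t,s=snap("top"),snap("side"); p,r=now();print(p,r[:,2],get_obs()["qpos"])
a=np.radians(26.3); d=np.array([np.cos(a),np.sin(a),0]); C=np.array([.5831,.2187,.0935])
ph=C[:2]+(np.array([[np.cos(a),-np.sin(a)],[np.sin(a),np.cos(a)]])@np.array([-.020,.098])); print("switch model",ph)
plan([(np.array([*ph,.0585+.1]),down(90+26.3))])
A=t["frame"][130:250,80:230,::-1]; B=s["frame"][110:230,170:320,::-1]
cv2.imwrite('pics/b3.png',cv2.resize(np.hstack([A,B]),None,fx=2.6,fy=2.6,interpolation=cv2.INTER_CUBIC))
E
```

```text
t: 11.7
position: [0.5833, 0.2189, 0.0759]
tcp_rot: [0.455, -0.201, 0.861, 0.108]
contact_force: [-0.0, 0.5, -0.3]
opening: 0.997
finger_force: 0.0
t: 12.3
position: [0.5145, 0.1753, 0.1597]
tcp_rot: [0.444, -0.204, 0.866, 0.108]
contact_force: [1.7, 0.2, -0.1]
opening: 0.998
finger_force: 0.0
[0.51453857 0.17573081 0.15753651] [ 0.72325535  0.3689325  -0.58377265] [-0.06000833  0.16812513 -1.30000905 -0.7729046   0.42425698 -0.32196617]
switch model [0.52174929 0.29769425]
now [0.5145 0.1757 0.1575] tool z [ 0.723  0.369 -0.584] y [-0.45   0.893  0.007]
-> [0.5217 0.2977 0.1585] x1 T [-0.3, 0.881, 0.414] A [0.006, 0.603, 0.002] rows~7
```

View pics/b3.png

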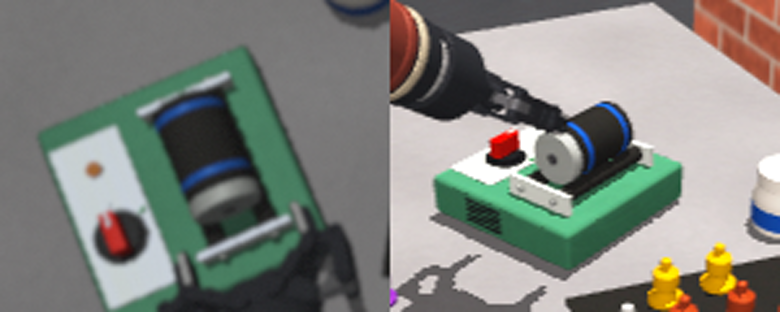

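```bash
python3 -m creep '[{"travel":[-0.1,0.4,0.3],"angular":[0,0.09,0]},{"travel":[-0.3,0.88,0.414],"angular":[0,0.18,0]},{"travel":[-0.3,0.88,0.414],"angular":[0,0.27,0]},{"travel":[-0.3,0.88,0.414],"angular":[0,0.36,0]},{"travel":[-0.3,0.88,0.414],"angular":[0,0.45,0]},{"travel":[-0.3,0.88,0.414],"angular":[0,0.54,0]},{"travel":[-0.3,0.88,0.414],"angular":[0.006,0.603,0.002]},{"travel":[-0.3,0.88,0.414],"angular":[0.006,0.603,0.002]},{"travel":[-0.3,0.88,0.414],"angular":[0.006,0.603,0.002]},{"travel":[-0.3,0.88,0.414],"angular":[0.006,0.603,0.002]}]'
python3 - <<'E'
from m import *
t,s=snap("top"),snap("side"); print(get_obs()["qpos"])
plan([((.5213,.2972,.0575),down(116.3))])
C=np.array([.5831,.2187,.0935]); a=np.radians(26.3); d=np.array([np.cos(a),np.sin(a),0])
for n,c,(x0,x1,y0,y1) in(("t",t,(120,200,150,225)),("s",s,(200,290,140,190))):
    h_,s_,v=cv2.split(cv2.cvtColor(c["frame"],cv2.COLOR_RGB2HSV)); m=(h_>100)&(h_<128)&(s_>110)&(v>45)
    mm=np.zeros_like(m);mm[y0:y1,x0:x1]=m[y0:y1,x0:x1]
    for st,ce in blobs(mm,8):
        q=plane(c,*ce,.1235 if n=="t" else .11)-C; print(n,st.tolist(),"along",(q@d).round(4),"across",(q@[-d[1],d[0],0]).round(4))
cv2.imwrite('pics/b4.png',cv2.resize(t["frame"][140:250,80:230,::-1],None,fx=5,fy=5,interpolation=cv2.INTER_CUBIC))
E
```

```text
t: 13.4
position: [0.5222, 0.2987, 0.1539]
tcp_rot: [-0.003, -0.228, 0.974, 0.0]
contact_force: [0.3, 0.3, -0.2]
opening: 1.001
finger_force: 0.0
[ 0.3971397   0.48423947 -0.06565275  1.02465422  0.00128976 -0.06377865]
now [0.5209 0.298  0.1552] tool z [-0.004 -0.    -1.   ] y [-0.445  0.896  0.002]
-> [0.5213 0.2972 0.0575] x1 T [-0.003, -0.009, 0.814] A [0.001, -0.002, 0.001] rows~2
t [139, 167, 27, 14, 130] along 0.0367 across -0.0022
t [150, 190, 26, 14, 132] along -0.0211 across -0.003
s [249, 150, 14, 18, 57] along 0.0353 across -0.0221
s [235, 157, 14, 20, 67] along -0.0244 across -0.0229
```

View pics/b4.png

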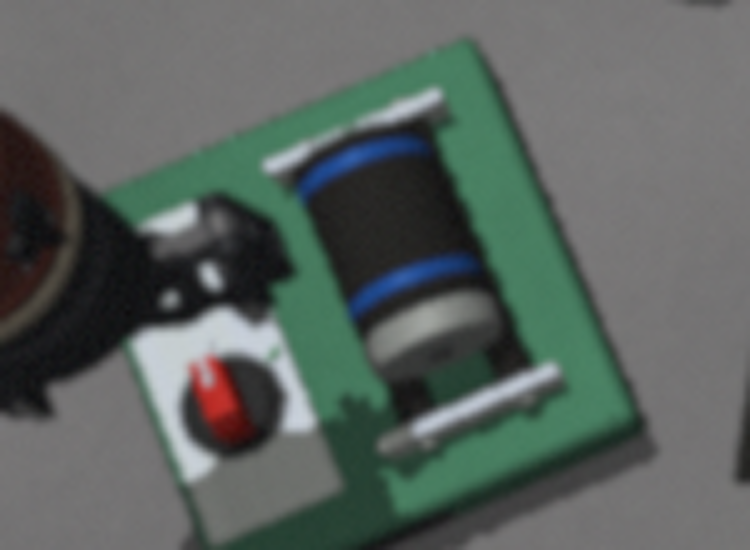

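```bash
python3 - <<'E'
from m import *
s=snap("side"); a=np.array([.4275,-.0346,0]); v=np.array(s["xyz"])-a; v[2]=0; v/=np.linalg.norm(v)
for z in np.arange(.005,.1,.01): print(round(z,3),proj(s,a+.03*v+[0,0,z]).round(1),end=" ")
E
python3 -m creep '[{"travel":[0,-0.009,0.3],"angular":[0,-0.002,0]},{"travel":[0,-0.009,0.6],"angular":[0,-0.002,0]},{"travel":[0,-0.009,0.7],"angular":[0,-0.002,0]},{"travel":[0,-0.009,0.77],"angular":[0,-0.002,0]},{"travel":[0,-0.009,0.79],"angular":[0,-0.002,0]},{"travel":[0,-0.009,0.79],"angular":[0,-0.002,0]}]' 0.5
python3 -m creep '[{"travel":[0,0,0],"angular":[0,0,0]},{"travel":[0,0,0],"angular":[0,0,0]},{"travel":[0,0,0],"angular":[0,0,0]},{"travel":[0,0,0],"angular":[0,0,0]},{"travel":[0,0,0],"angular":[0,0,0]},{"travel":[0,0,0],"angular":[0,0,0]}]' 0
```

```text
0.005 [227.2 266. ] 0.015 [227.  262.6] 0.025 [226.7 259.2] 0.035 [226.5 255.8] 0.045 [226.3 252.3] 0.055 [226.1 248.8] 0.065 [225.8 245.2] 0.075 [225.6 241.6] 0.085 [225.3 237.9] 0.095 [225.1 234.2] t: 14.15
position: [0.5225, 0.2973, 0.064]
tcp_rot: [0.001, -0.228, 0.974, 0.001]
contact_force: [0.1, -0.9, 0.2]
opening: 0.5
finger_force: 0.0
t: 14.75
position: [0.5219, 0.2989, 0.0645]
tcp_rot: [0.001, -0.229, 0.973, 0.003]
contact_force: [-4.3, 7.3, 7.1]
opening: 0.145
finger_force: 59.1
```

The barrel sits within about 3 mm of centre, and the bar is gripped. Next I'll twist it clockwise, which is + about tool z.

```bash
python3 -m creep '[{"travel":[0,0,0],"angular":[0,0,0.07]},{"travel":[0,0,0],"angular":[0,0,0.14]},{"travel":[0,0,0],"angular":[0,0,0.21]},{"travel":[0,0,0],"angular":[0,0,0.28]},{"travel":[0,0,0],"angular":[0,0,0.35]},{"travel":[0,0,0],"angular":[0,0,0.42]},{"travel":[0,0,0],"angular":[0,0,0.49]},{"travel":[0,0,0],"angular":[0,0,0.56]},{"travel":[0,0,0],"angular":[0,0,0.62]},{"travel":[0,0,0],"angular":[0,0,0.66]},{"travel":[0,0,0],"angular":[0,0,0.68]},{"travel":[0,0,0],"angular":[0,0,0.69]},{"travel":[0,0,0],"angular":[0,0,0.69]},{"travel":[0,0,0],"angular":[0,0,0.69]}]'
python3 - <<'E'
from h import *
o=get_obs(); p,r=now(); print(np.degrees(np.arctan2(r[1,1],r[0,1])),o["moment"],o["contact_force"],o["opening"],o["finger_force"],p)
c=snap("side");cv2.imwrite('pics/k.png',cv2.resize(c["frame"][120:200,160:270,::-1],None,fx=5,fy=5,interpolation=cv2.INTER_CUBIC))
E
```

```text
t: 16.15
position: [0.5217, 0.2972, 0.0645]
tcp_rot: [0.0, 0.306, 0.952, 0.001]
contact_force: [-5.2, -0.5, 11.2]
opening: 0.15
finger_force: 59.9
54.347266495055344 [-0.39839477  1.12474741  0.56033561] [-5.17039417 -0.52453471 11.22770189] 0.150488107047976 59.898966550827026 [0.52165468 0.29724112 0.06445248]
```

View pics/k.png

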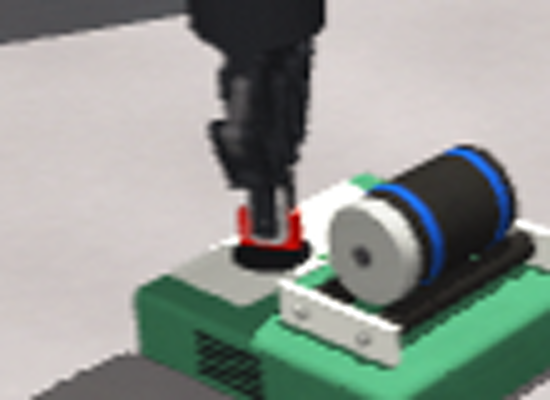

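The bar turned about 62° and the moment is well above the spring's, so it is at the stop. I'll release it and rise.

```bash
python3 -m creep '[{"travel":[0,0,0],"angular":[0,0,0.69]},{"travel":[0,0,0],"angular":[0,0,0]},{"travel":[0,0,0],"angular":[0,0,0]},{"travel":[0,0,0],"angular":[0,0,0]},{"travel":[0,0,0],"angular":[0,0,0]},{"travel":[0,0,0],"angular":[0,0,0]}]' 1 >/dev/null 2>&1 </dev/null & wait; python3 - <<'E'
from h import *
o=get_obs(); p,r=now(); print(np.degrees(np.arctan2(r[1,1],r[0,1])),o["moment"],o["opening"],o["t"],p)
E
```

```text
54.21305536278912 [-0.03191078 -0.01422356  0.00661622] 1.0016013571689832 16.8 [0.52192949 0.29699654 0.06308524]
```

```bash
python3 -m creep '[{"travel":[0,0,-0.3],"angular":[0,0,0]},{"travel":[0,0,-0.7],"angular":[0,0,0]},{"travel":[0,0,-1],"angular":[0,0,0]},{"travel":[0,0,-1],"angular":[0,0,-0.07]},{"travel":[0,0,-1],"angular":[0,0,-0.14]},{"travel":[0,0,-1],"angular":[0,0,-0.14]}]' 0.55
cat > fin.py <<'E'
from m import *
def finials():
    t,s=snap("top"),snap("side"); gt,gs=masks(t),masks(s); out=[]
    gs["white"]=None
    for k in("red","yel","white"):
        T=[ce for st,ce in blobs(gt[k],70,300) if st[2]<25 and st[3]<25]
        for ce in T:
            p=plane(t,*ce,.019); 
            if not(.44<p[0]<.77 and -.14<p[1]<.12): continue
            if k!="white":
                S=[c for st,c in blobs(gs[k],90,300) if st[2]<25 and st[3]<32]
                e=proj(s,p); q=min(S,key=lambda c:np.hypot(*(c-e)),default=None)
                if q is not None and np.hypot(*(q-e))<15: p,err=tri(t,ce,s,q); print(k,p.round(4),err.round(4)); continue
            print(k,p.round(4),"top only")
    return t,s
E
python3 - <<'E'
from fin import *
t,s=finials(); st=[(a.tolist(),b) for a,b in blobs(masks(t)["red"],50,150)]; print(st); plan([])
cv2.imwrite('pics/k2.png',cv2.resize(np.hstack([t["frame"][140:250,80:230,::-1],s["frame"][120:230,170:320,::-1]]),None,fx=2.6,fy=2.6,interpolation=cv2.INTER_CUBIC))
E
```

```text
t: 17.4
position: [0.5218, 0.2968, 0.1833]
tcp_rot: [0.0, 0.2, 0.98, 0.001]
contact_force: [0.3, -0.8, 0.4]
opening: 0.545
finger_force: 0.0
red [ 0.6943 -0.0445  0.0187] 0.0012
red [ 0.6354 -0.0336  0.0188] 0.0017
red [ 0.5754 -0.0305  0.0185] 0.0015
yel [0.6488 0.033  0.019 ] 0.0013
yel [0.5877 0.032  0.0208] 0.0006
white [ 0.5255 -0.0183  0.019 ] top only
[([460, 134, 12, 11, 93], array([465.5483871 , 139.27956989])), ([121, 215, 9, 13, 82], array([124.70731707, 221.54878049]))]
now [0.5216 0.2967 0.1828] tool z [ 0.     0.002 -1.   ] y [0.396 0.918 0.002]
```

View pics/k2.png

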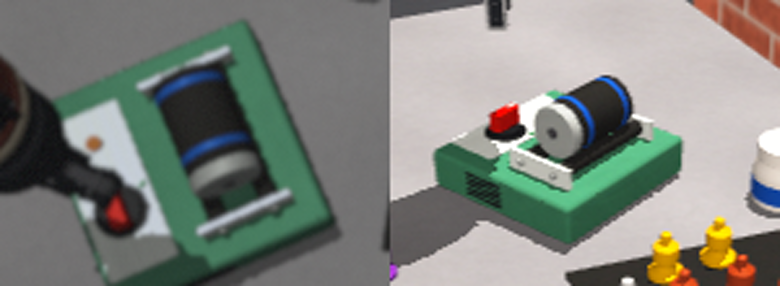

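The knob is back at rest, the barrel lies on the rollers, and the finials are unmoved. Sorting next: one fixed tool yaw (closing axis 67°) suits both the picks and the trays.

```bash
python3 - <<'E'
from h import *
Q=down(66.8)
plan([((.5878,.032,.16),Q),((.5878,.032,.014),Q),((.5878,.032,.13),Q),((.5515,-.3176,.13),Q),((.5515,-.3176,.022),Q),((.5515,-.3176,.13),Q),((.6488,.033,.13),Q)])
E
```

```text
now [0.5216 0.2967 0.1828] tool z [ 0.     0.002 -1.   ] y [0.396 0.918 0.002]
-> [0.5878 0.032  0.16  ] x2 T [-0.69, -0.904, 0.093] A [0.001, -0.0, -0.001] rows~6
-> [0.5878 0.032  0.014 ] x2 T [0.0, 0.0, 0.608] A [0.0, 0.0, 0.0] rows~3
-> [0.5878 0.032  0.13  ] x1 T [0.0, 0.0, -0.967] A [0.0, 0.0, 0.0] rows~3
-> [ 0.5515 -0.3176  0.13  ] x3 T [-0.29, -0.932, 0.0] A [0.0, 0.0, 0.0] rows~8
-> [ 0.5515 -0.3176  0.022 ] x1 T [0.0, 0.0, 0.9] A [0.0, 0.0, 0.0] rows~3
-> [ 0.5515 -0.3176  0.13  ] x1 T [0.0, 0.0, -0.9] A [0.0, 0.0, 0.0] rows~3
-> [0.6488 0.033  0.13  ] x4 T [0.101, 0.751, 0.0] A [0.0, 0.0, 0.0] rows~8
```

```bash
python3 -m creep '[{"travel":[-0.3,-0.4,0.05],"angular":[0,0,0]},{"travel":[-0.69,-0.904,0.093],"angular":[0,0,0]},{"travel":[-0.69,-0.904,0.093],"angular":[0,0,0]},{"travel":[-0.69,-0.904,0.093],"angular":[0,0,0]}]' >/dev/null
python3 -m creep '[{"travel":[-0.3,-0.4,0.05],"angular":[0,0,0]},{"travel":[-0.69,-0.904,0.093],"angular":[0,0,0]},{"travel":[-0.69,-0.904,0.093],"angular":[0,0,0]},{"travel":[-0.69,-0.904,0.093],"angular":[0,0,0]},{"travel":[-0.69,-0.904,0.093],"angular":[0,0,0]},{"travel":[-0.69,-0.904,0.093],"angular":[0,0,0]},{"travel":[-0.69,-0.904,0.093],"angular":[0,0,0]}]'
python3 - <<'E'
from h import *
Q=down(66.8); plan([((.5878,.032,.07),Q),((.5878,.032,.014),Q)])
E
```

```text
t: 18.6
position: [0.5887, 0.0336, 0.1603]
tcp_rot: [0.0, 0.2, 0.98, 0.001]
contact_force: [0.7, -0.1, -0.1]
opening: 0.552
finger_force: 0.0
now [0.5887 0.0336 0.1603] tool z [ 0.001  0.002 -1.   ] y [0.392 0.92  0.002]
-> [0.5878 0.032  0.07  ] x1 T [0.002, -0.017, 0.752] A [0.001, -0.0, 0.002] rows~2
-> [0.5878 0.032  0.014 ] x1 T [0.0, 0.0, 0.467] A [0.0, 0.0, 0.0] rows~2
```

```bash
python3 -m creep '[{"travel":[0,-0.015,0.4],"angular":[0,0,0]},{"travel":[0,-0.015,0.75],"angular":[0,0,0]},{"travel":[0,-0.015,0.75],"angular":[0,0,0]},{"travel":[0,-0.015,0.75],"angular":[0,0,0]}]' >/dev/null
python3 -m creep '[{"travel":[0,0,0.15],"angular":[0,0,0]},{"travel":[0,0,0.3],"angular":[0,0,0]},{"travel":[0,0,0.4],"angular":[0,0,0]},{"travel":[0,0,0.46],"angular":[0,0,0]},{"travel":[0,0,0.46],"angular":[0,0,0]},{"travel":[0,0,0.46],"angular":[0,0,0]}]'
python3 -m creep '[{"travel":[0,0,0],"angular":[0,0,0]},{"travel":[0,0,0],"angular":[0,0,0]},{"travel":[0,0,0],"angular":[0,0,0]},{"travel":[0,0,0],"angular":[0,0,0]},{"travel":[0,0,0],"angular":[0,0,0]},{"travel":[0,0,0],"angular":[0,0,0]}]' 0
python3 -m creep '[{"travel":[0,0,-0.2],"angular":[0,0,0]},{"travel":[0,0,-0.5],"angular":[0,0,0]},{"travel":[0,0,-0.9],"angular":[0,0,0]},{"travel":[0,0,-0.97],"angular":[0,0,0]},{"travel":[0,0,-0.97],"angular":[0,0,0]},{"travel":[0,0,-0.97],"angular":[0,0,0]}]'
python3 - <<'E'
from h import *
Q=down(66.8); plan([((.5515,-.3176,.13),Q)])
c=snap("side");cv2.imwrite('pics/g1.png',cv2.resize(c["frame"][100:300,200:440,::-1],None,fx=2.5,fy=2.5,interpolation=cv2.INTER_CUBIC))
E
```

```text
t: 19.6
position: [0.5889, 0.0309, 0.0159]
tcp_rot: [0.001, 0.2, 0.98, 0.001]
contact_force: [-0.5, 0.2, 0.9]
opening: 0.552
finger_force: 0.0
t: 20.2
position: [0.5889, 0.0309, 0.0161]
tcp_rot: [0.001, 0.2, 0.98, 0.001]
contact_force: [-1.0, 0.4, 5.9]
opening: 0.294
finger_force: 58.5
t: 20.8
position: [0.5877, 0.0307, 0.1306]
tcp_rot: [-0.0, 0.2, 0.98, 0.001]
contact_force: [-0.8, 0.4, -1.8]
opening: 0.296
finger_force: 59.0
now [0.5877 0.0307 0.1306] tool z [-0.     0.002 -1.   ] y [0.393 0.92  0.002]
-> [ 0.5515 -0.3176  0.13  ] x3 T [-0.288, -0.929, -0.0] A [0.0, -0.0, 0.0] rows~8
```

View pics/g1.png

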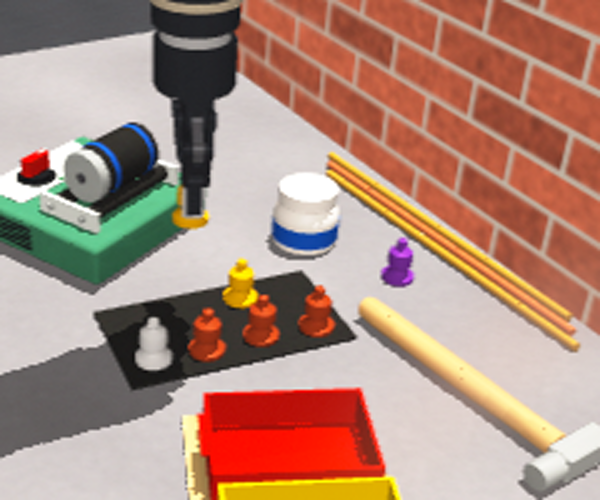

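The brass finial is held upright, at about (190,215) in the crop. I'll take it to the yellow tray.

```bash
python3 -m creep '[{"travel":[-0.15,-0.4,0],"angular":[0,0,0]},{"travel":[-0.288,-0.8,0],"angular":[0,0,0]},{"travel":[-0.288,-0.93,0],"angular":[0,0,0]}]' >/dev/null
python3 -m creep '[{"travel":[-0.15,-0.4,0],"angular":[0,0,0]},{"travel":[-0.288,-0.8,0],"angular":[0,0,0]},{"travel":[-0.288,-0.93,0],"angular":[0,0,0]}]' >/dev/null
python3 -m creep '[{"travel":[-0.15,-0.4,0],"angular":[0,0,0]},{"travel":[-0.288,-0.8,0],"angular":[0,0,0]},{"travel":[-0.288,-0.93,0],"angular":[0,0,0]},{"travel":[-0.288,-0.93,0],"angular":[0,0,0]},{"travel":[-0.288,-0.93,0],"angular":[0,0,0]},{"travel":[-0.288,-0.93,0],"angular":[0,0,0]}]'
python3 -m creep '[{"travel":[0,0,0.3],"angular":[0,0,0]},{"travel":[0,0,0.6],"angular":[0,0,0]},{"travel":[0,0,0.75],"angular":[0,0,0]},{"travel":[0,0,0.83],"angular":[0,0,0]},{"travel":[0,0,0.89],"angular":[0,0,0]},{"travel":[0,0,0.89],"angular":[0,0,0]},{"travel":[0,0,0.89],"angular":[0,0,0]}]'
python3 -m creep '[{"travel":[0,0,0],"angular":[0,0,0]},{"travel":[0,0,0],"angular":[0,0,0]},{"travel":[0,0,0],"angular":[0,0,0]},{"travel":[0,0,0],"angular":[0,0,0]},{"travel":[0,0,0],"angular":[0,0,0]}]' 0.55
python3 -m creep '[{"travel":[0,0,-0.2],"angular":[0,0,0]},{"travel":[0,0,-0.5],"angular":[0,0,0]},{"travel":[0,0,-0.9],"angular":[0,0,0]},{"travel":[0,0,-0.9],"angular":[0,0,0]},{"travel":[0,0,-0.9],"angular":[0,0,0]},{"travel":[0,0,-0.9],"angular":[0,0,0]}]'
python3 - <<'E'
from fin import *
finials()
Q=down(66.8); plan([((.6488,.033,.13),Q),((.6488,.033,.015),Q)])
E
```

```text
t: 22.05
position: [0.5521, -0.3161, 0.1301]
tcp_rot: [-0.0, 0.2, 0.98, 0.002]
contact_force: [0.1, 0.4, -1.0]
opening: 0.29
finger_force: 59.3
t: 22.75
position: [0.553, -0.3179, 0.0249]
tcp_rot: [0.001, 0.2, 0.98, 0.001]
contact_force: [0.5, -0.1, -0.2]
opening: 0.29
finger_force: 59.3
t: 23.25
position: [0.5523, -0.3178, 0.024]
tcp_rot: [0.0, 0.2, 0.98, 0.001]
contact_force: [-0.3, -0.7, -0.3]
opening: 0.548
finger_force: 0.0
t: 23.85
position: [0.5515, -0.3176, 0.1309]
tcp_rot: [-0.001, 0.2, 0.98, 0.001]
contact_force: [-0.6, -0.2, 0.3]
opening: 0.548
finger_force: 0.0
red [ 0.6942 -0.0445  0.0184] 0.0013
red [ 0.6351 -0.0338  0.019 ] 0.0019
red [ 0.5751 -0.0305  0.0194] 0.0017
yel [0.6485 0.0329 0.0187] 0.0014
white [ 0.5241 -0.019   0.019 ] top only
now [ 0.5513 -0.3174  0.1304] tool z [-0.001  0.004 -1.   ] y [0.393 0.92  0.003]
-> [0.6488 0.033  0.13  ] x4 T [0.1, 0.751, 0.003] A [0.0, -0.0, 0.0] rows~8
-> [0.6488 0.033  0.015 ] x1 T [0.0, 0.0, 0.958] A [0.0, 0.0, 0.0] rows~3
```

```bash
python3 -m creep '[{"travel":[0.05,0.4,0],"angular":[0,0,0]},{"travel":[0.134,0.8,0],"angular":[0,0,0]},{"travel":[0.134,1,0],"angular":[0,0,0]}]' >/dev/null
python3 -m creep '[{"travel":[0.05,0.4,0],"angular":[0,0,0]},{"travel":[0.134,0.8,0],"angular":[0,0,0]},{"travel":[0.134,1,0],"angular":[0,0,0]}]' >/dev/null
python3 -m creep '[{"travel":[0.05,0.4,0],"angular":[0,0,0]},{"travel":[0.134,0.8,0],"angular":[0,0,0]},{"travel":[0.134,1,0],"angular":[0,0,0]},{"travel":[0.134,1,0],"angular":[0,0,0]},{"travel":[0.134,1,0],"angular":[0,0,0]},{"travel":[0.134,1,0],"angular":[0,0,0]}]'
python3 - <<'E'
from fin import *
finials()
Q=down(66.8); plan([((.6488,.033,.015),Q),((.6488,.033,.13),Q),((.4873,-.2898,.13),Q)])
E
```

```text
t: 25.15
position: [0.6485, 0.0311, 0.132]
tcp_rot: [-0.0, 0.201, 0.98, 0.001]
contact_force: [-1.0, -0.4, 0.3]
opening: 0.551
finger_force: 0.0
red [ 0.6939 -0.0451  0.0192] 0.0009
red [ 0.6352 -0.0337  0.0189] 0.0018
red [ 0.5746 -0.0308  0.0196] 0.002
now [0.6488 0.0308 0.1324] tool z [ 0.     0.002 -1.   ] y [0.394 0.919 0.002]
-> [0.6488 0.033  0.015 ] x1 T [0.006, 0.015, 0.978] A [0.001, -0.0, -0.0] rows~3
-> [0.6488 0.033  0.13  ] x1 T [0.0, 0.0, -0.958] A [0.0, 0.0, 0.0] rows~3
-> [ 0.4873 -0.2898  0.13  ] x4 T [0.044, -0.751, 0.0] A [0.0, 0.0, 0.0] rows~8
```

```bash
python3 -m creep '[{"travel":[0.006,0.015,0.4],"angular":[0,0,0]},{"travel":[0.006,0.015,0.7],"angular":[0,0,0]},{"travel":[0.006,0.015,0.88],"angular":[0,0,0]},{"travel":[0.006,0.015,0.98],"angular":[0,0,0]},{"travel":[0.006,0.015,0.98],"angular":[0,0,0]},{"travel":[0.006,0.015,0.98],"angular":[0,0,0]}]' | grep position
python3 -m creep '[{"travel":[0,0,0],"angular":[0,0,0]},{"travel":[0,0,0],"angular":[0,0,0]},{"travel":[0,0,0],"angular":[0,0,0]},{"travel":[0,0,0],"angular":[0,0,0]},{"travel":[0,0,0],"angular":[0,0,0]},{"travel":[0,0,0],"angular":[0,0,0]}]' 0
python3 -m creep '[{"travel":[0,0,-0.2],"angular":[0,0,0]},{"travel":[0,0,-0.5],"angular":[0,0,0]},{"travel":[0,0,-0.9],"angular":[0,0,0]},{"travel":[0,0,-0.96],"angular":[0,0,0]},{"travel":[0,0,-0.96],"angular":[0,0,0]}]' | grep opening
python3 -m creep '[{"travel":[0.02,-0.4,0],"angular":[0,0,0]},{"travel":[0.058,-0.8,0],"angular":[0,0,0]},{"travel":[0.058,-1,0],"angular":[0,0,0]}]' >/dev/null
python3 -m creep '[{"travel":[0.02,-0.4,0],"angular":[0,0,0]},{"travel":[0.058,-0.8,0],"angular":[0,0,0]},{"travel":[0.058,-1,0],"angular":[0,0,0]}]' >/dev/null
python3 -m creep '[{"travel":[0.02,-0.4,0],"angular":[0,0,0]},{"travel":[0.058,-0.8,0],"angular":[0,0,0]},{"travel":[0.058,-1,0],"angular":[0,0,0]},{"travel":[0.058,-1,0],"angular":[0,0,0]},{"travel":[0.058,-1,0],"angular":[0,0,0]},{"travel":[0.058,-1,0],"angular":[0,0,0]}]'
python3 - <<'E'
from fin import *
finials()
Q=down(66.8); plan([((.4873,-.2898,.024),Q),((.4873,-.2898,.13),Q),((.5752,-.0305,.13),Q)])
E
```

```text
position: [0.65, 0.0338, 0.0161]
t: 26.45
position: [0.6505, 0.034, 0.017]
tcp_rot: [0.002, 0.2, 0.98, 0.001]
contact_force: [-0.7, -0.9, 5.3]
opening: 0.292
finger_force: 58.5
opening: 0.291
t: 28.15
position: [0.4886, -0.2877, 0.1288]
tcp_rot: [-0.0, 0.2, 0.98, 0.002]
contact_force: [-0.2, -0.1, -0.9]
opening: 0.288
finger_force: 59.3
red [ 0.6936 -0.0443  0.019 ] top only
red [ 0.6343 -0.0335  0.019 ] top only
red [ 0.5751 -0.0305  0.0195] 0.0017
white [ 0.5242 -0.0188  0.019 ] top only
now [ 0.4889 -0.2877  0.1291] tool z [ 0.     0.003 -1.   ] y [0.391 0.92  0.002]
-> [ 0.4873 -0.2898  0.024 ] x1 T [0.005, -0.024, 0.876] A [0.002, -0.0, 0.002] rows~3
-> [ 0.4873 -0.2898  0.13  ] x1 T [0.0, 0.0, -0.883] A [0.0, 0.0, 0.0] rows~3
-> [ 0.5752 -0.0305  0.13  ] x3 T [0.059, 0.758, 0.0] A [0.0, 0.0, 0.0] rows~6
```

```bash
python3 -m creep '[{"travel":[0.005,-0.02,0.3],"angular":[0,0,0]},{"travel":[0.005,-0.02,0.6],"angular":[0,0,0]},{"travel":[0.005,-0.02,0.75],"angular":[0,0,0]},{"travel":[0.005,-0.02,0.83],"angular":[0,0,0]},{"travel":[0.005,-0.02,0.88],"angular":[0,0,0]},{"travel":[0.005,-0.02,0.88],"angular":[0,0,0]},{"travel":[0.005,-0.02,0.88],"angular":[0,0,0]}]'
python3 -m creep '[{"travel":[0,0,0],"angular":[0,0,0]},{"travel":[0,0,0],"angular":[0,0,0]},{"travel":[0,0,0],"angular":[0,0,0]},{"travel":[0,0,0],"angular":[0,0,0]},{"travel":[0,0,0],"angular":[0,0,0]}]' 0.55 >/dev/null
python3 -m creep '[{"travel":[0,0,-0.2],"angular":[0,0,0]},{"travel":[0,0,-0.5],"angular":[0,0,0]},{"travel":[0,0,-0.88],"angular":[0,0,0]},{"travel":[0,0,-0.88],"angular":[0,0,0]},{"travel":[0,0,-0.88],"angular":[0,0,0]}]' >/dev/null
python3 -m creep '[{"travel":[0.03,0.4,0],"angular":[0,0,0]},{"travel":[0.059,0.758,0],"angular":[0,0,0]},{"travel":[0.059,0.758,0],"angular":[0,0,0]}]' >/dev/null
python3 -m creep '[{"travel":[0.03,0.4,0],"angular":[0,0,0]},{"travel":[0.059,0.758,0],"angular":[0,0,0]},{"travel":[0.059,0.758,0],"angular":[0,0,0]}]' >/dev/null
python3 -m creep '[{"travel":[0.03,0.4,0],"angular":[0,0,0]},{"travel":[0.059,0.758,0],"angular":[0,0,0]},{"travel":[0.059,0.758,0],"angular":[0,0,0]},{"travel":[0.059,0.758,0],"angular":[0,0,0]},{"travel":[0.059,0.758,0],"angular":[0,0,0]}]'
python3 - <<'E'
from fin import *
finials()
Q=down(66.8); plan([((.5752,-.0305,.015),Q),((.5752,-.0305,.13),Q),((.5202,-.1858,.13),Q)])
E
```

```text
t: 28.95
position: [0.4879, -0.2909, 0.0248]
tcp_rot: [0.001, 0.2, 0.98, 0.001]
contact_force: [0.6, -0.5, 0.1]
opening: 0.291
finger_force: 59.3
t: 31.05
position: [0.5741, -0.0327, 0.1293]
tcp_rot: [-0.0, 0.201, 0.98, 0.001]
contact_force: [0.2, -1.0, -0.3]
opening: 0.552
finger_force: 0.0
now [ 0.5743 -0.0329  0.1297] tool z [ 0.     0.002 -1.   ] y [0.394 0.919 0.002]
-> [ 0.5752 -0.0305  0.015 ] x1 T [0.0, 0.02, 0.956] A [0.001, -0.0, -0.0] rows~3
-> [ 0.5752 -0.0305  0.13  ] x1 T [0.0, 0.0, -0.958] A [0.0, 0.0, 0.0] rows~3
-> [ 0.5202 -0.1858  0.13  ] x2 T [-0.044, -0.685, 0.0] A [0.0, 0.0, 0.0] rows~4
```

```bash
python3 -m creep '[{"travel":[0,0.02,0.4],"angular":[0,0,0]},{"travel":[0,0.02,0.7],"angular":[0,0,0]},{"travel":[0,0.02,0.86],"angular":[0,0,0]},{"travel":[0,0.02,0.956],"angular":[0,0,0]},{"travel":[0,0.02,0.956],"angular":[0,0,0]},{"travel":[0,0.02,0.956],"angular":[0,0,0]}]' | grep position
python3 -m creep '[{"travel":[0,0,0],"angular":[0,0,0]},{"travel":[0,0,0],"angular":[0,0,0]},{"travel":[0,0,0],"angular":[0,0,0]},{"travel":[0,0,0],"angular":[0,0,0]},{"travel":[0,0,0],"angular":[0,0,0]},{"travel":[0,0,0],"angular":[0,0,0]}]' 0
python3 -m creep '[{"travel":[0,0,-0.2],"angular":[0,0,0]},{"travel":[0,0,-0.5],"angular":[0,0,0]},{"travel":[0,0,-0.9],"angular":[0,0,0]},{"travel":[0,0,-0.96],"angular":[0,0,0]},{"travel":[0,0,-0.96],"angular":[0,0,0]}]' | grep opening
python3 -m creep '[{"travel":[-0.02,-0.3,0],"angular":[0,0,0]},{"travel":[-0.044,-0.685,0],"angular":[0,0,0]},{"travel":[-0.044,-0.685,0],"angular":[0,0,0]}]' >/dev/null
python3 -m creep '[{"travel":[-0.02,-0.3,0],"angular":[0,0,0]},{"travel":[-0.044,-0.685,0],"angular":[0,0,0]},{"travel":[-0.044,-0.685,0],"angular":[0,0,0]},{"travel":[-0.044,-0.685,0],"angular":[0,0,0]},{"travel":[-0.044,-0.685,0],"angular":[0,0,0]}]'
python3 - <<'E'
from fin import *
finials()
Q=down(66.8); plan([((.5202,-.1858,.024),Q),((.5202,-.1858,.13),Q),((.6352,-.0337,.13),Q)])
E
```

```text
position: [0.5764, -0.0297, 0.0162]
t: 32.35
position: [0.5768, -0.0295, 0.017]
tcp_rot: [0.001, 0.2, 0.98, 0.001]
contact_force: [-1.1, -1.2, 6.1]
opening: 0.294
finger_force: 58.5
opening: 0.295
t: 33.65
position: [0.5206, -0.1837, 0.1295]
tcp_rot: [-0.0, 0.2, 0.98, 0.001]
contact_force: [-0.4, -0.0, -0.7]
opening: 0.29
finger_force: 59.4
red [ 0.6943 -0.0444  0.0184] 0.0012
red [ 0.6344 -0.0335  0.019 ] top only
white [ 0.524  -0.0189  0.019 ] top only
now [ 0.521  -0.1835  0.1298] tool z [ 0.     0.003 -1.   ] y [0.391 0.92  0.002]
-> [ 0.5202 -0.1858  0.024 ] x1 T [-0.002, -0.023, 0.882] A [0.002, -0.0, 0.002] rows~3
-> [ 0.5202 -0.1858  0.13  ] x1 T [0.0, 0.0, -0.883] A [0.0, 0.0, 0.0] rows~3
-> [ 0.6352 -0.0337  0.13  ] x2 T [-0.191, 0.771, 0.0] A [0.0, 0.0, 0.0] rows~4
```

```bash
python3 -m creep '[{"travel":[0,-0.02,0.3],"angular":[0,0,0]},{"travel":[0,-0.02,0.6],"angular":[0,0,0]},{"travel":[0,-0.02,0.75],"angular":[0,0,0]},{"travel":[0,-0.02,0.83],"angular":[0,0,0]},{"travel":[0,-0.02,0.88],"angular":[0,0,0]},{"travel":[0,-0.02,0.88],"angular":[0,0,0]},{"travel":[0,-0.02,0.88],"angular":[0,0,0]}]'
python3 -m creep '[{"travel":[0,0,0],"angular":[0,0,0]},{"travel":[0,0,0],"angular":[0,0,0]},{"travel":[0,0,0],"angular":[0,0,0]},{"travel":[0,0,0],"angular":[0,0,0]},{"travel":[0,0,0],"angular":[0,0,0]}]' 0.55 >/dev/null
python3 -m creep '[{"travel":[0,0,-0.2],"angular":[0,0,0]},{"travel":[0,0,-0.5],"angular":[0,0,0]},{"travel":[0,0,-0.88],"angular":[0,0,0]},{"travel":[0,0,-0.88],"angular":[0,0,0]},{"travel":[0,0,-0.88],"angular":[0,0,0]}]' >/dev/null
python3 -m creep '[{"travel":[-0.1,0.4,0],"angular":[0,0,0]},{"travel":[-0.19,0.77,0],"angular":[0,0,0]},{"travel":[-0.19,0.77,0],"angular":[0,0,0]}]' >/dev/null
python3 -m creep '[{"travel":[-0.1,0.4,0],"angular":[0,0,0]},{"travel":[-0.19,0.77,0],"angular":[0,0,0]},{"travel":[-0.19,0.77,0],"angular":[0,0,0]},{"travel":[-0.19,0.77,0],"angular":[0,0,0]},{"travel":[-0.19,0.77,0],"angular":[0,0,0]}]'
python3 - <<'E'
from fin import *
finials()
Q=down(66.8); plan([((.6352,-.0337,.015),Q),((.6352,-.0337,.13),Q),((.5588,-.2024,.13),Q)])
E
```

```text
t: 34.45
position: [0.5207, -0.1868, 0.0255]
tcp_rot: [0.001, 0.2, 0.98, 0.001]
contact_force: [0.2, 0.1, 0.7]
opening: 0.29
finger_force: 59.4
t: 36.25
position: [0.6332, -0.0355, 0.1296]
tcp_rot: [-0.001, 0.201, 0.98, 0.001]
contact_force: [0.1, -0.3, 1.0]
opening: 0.55
finger_force: 0.0
now [ 0.6335 -0.0359  0.1302] tool z [-0.     0.002 -1.   ] y [0.394 0.919 0.002]
-> [ 0.6352 -0.0337  0.015 ] x1 T [-0.007, 0.021, 0.96] A [0.001, -0.001, 0.0] rows~3
-> [ 0.6352 -0.0337  0.13  ] x1 T [0.0, 0.0, -0.958] A [0.0, 0.0, 0.0] rows~3
-> [ 0.5588 -0.2024  0.13  ] x2 T [0.016, -0.771, 0.0] A [0.0, 0.0, 0.0] rows~4
```

```bash
python3 -m creep '[{"travel":[-0.007,0.02,0.4],"angular":[0,0,0]},{"travel":[-0.007,0.02,0.7],"angular":[0,0,0]},{"travel":[-0.007,0.02,0.86],"angular":[0,0,0]},{"travel":[-0.007,0.02,0.96],"angular":[0,0,0]},{"travel":[-0.007,0.02,0.96],"angular":[0,0,0]},{"travel":[-0.007,0.02,0.96],"angular":[0,0,0]}]' | grep position
python3 -m creep '[{"travel":[0,0,0],"angular":[0,0,0]},{"travel":[0,0,0],"angular":[0,0,0]},{"travel":[0,0,0],"angular":[0,0,0]},{"travel":[0,0,0],"angular":[0,0,0]},{"travel":[0,0,0],"angular":[0,0,0]},{"travel":[0,0,0],"angular":[0,0,0]}]' 0
python3 -m creep '[{"travel":[0,0,-0.2],"angular":[0,0,0]},{"travel":[0,0,-0.5],"angular":[0,0,0]},{"travel":[0,0,-0.9],"angular":[0,0,0]},{"travel":[0,0,-0.96],"angular":[0,0,0]},{"travel":[0,0,-0.96],"angular":[0,0,0]}]' | grep opening
python3 -m creep '[{"travel":[0,-0.3,0],"angular":[0,0,0]},{"travel":[0.016,-0.77,0],"angular":[0,0,0]},{"travel":[0.016,-0.77,0],"angular":[0,0,0]}]' >/dev/null
python3 -m creep '[{"travel":[0,-0.3,0],"angular":[0,0,0]},{"travel":[0.016,-0.77,0],"angular":[0,0,0]},{"travel":[0.016,-0.77,0],"angular":[0,0,0]},{"travel":[0.016,-0.77,0],"angular":[0,0,0]},{"travel":[0.016,-0.77,0],"angular":[0,0,0]}]'
python3 - <<'E'
from fin import *
finials()
Q=down(66.8); plan([((.5588,-.2024,.024),Q),((.5588,-.2024,.13),Q),((.6940,-.0444,.13),Q)])
E
```

```text
position: [0.6368, -0.0333, 0.0164]
t: 37.55
position: [0.6373, -0.0331, 0.0172]
tcp_rot: [0.002, 0.2, 0.98, 0.001]
contact_force: [-1.1, -1.1, 6.6]
opening: 0.292
finger_force: 58.5
opening: 0.292
t: 38.85
position: [0.5599, -0.2005, 0.1295]
tcp_rot: [-0.0, 0.2, 0.98, 0.001]
contact_force: [-0.6, -0.3, -1.2]
opening: 0.293
finger_force: 59.3
red [ 0.6932 -0.0442  0.019 ] top only
white [ 0.5238 -0.0189  0.019 ] top only
now [ 0.5603 -0.2001  0.1298] tool z [ 0.     0.003 -1.   ] y [0.391 0.92  0.003]
-> [ 0.5588 -0.2024  0.024 ] x1 T [0.003, -0.025, 0.881] A [0.002, -0.0, 0.002] rows~3
-> [ 0.5588 -0.2024  0.13  ] x1 T [0.0, 0.0, -0.883] A [0.0, 0.0, 0.0] rows~3
-> [ 0.694  -0.0444  0.13  ] x2 T [-0.258, 0.827, 0.0] A [0.0, 0.0, 0.0] rows~5
```

```bash
python3 -m creep '[{"travel":[0,-0.02,0.3],"angular":[0,0,0]},{"travel":[0,-0.02,0.6],"angular":[0,0,0]},{"travel":[0,-0.02,0.75],"angular":[0,0,0]},{"travel":[0,-0.02,0.83],"angular":[0,0,0]},{"travel":[0,-0.02,0.88],"angular":[0,0,0]},{"travel":[0,-0.02,0.88],"angular":[0,0,0]},{"travel":[0,-0.02,0.88],"angular":[0,0,0]}]'
python3 -m creep '[{"travel":[0,0,0],"angular":[0,0,0]},{"travel":[0,0,0],"angular":[0,0,0]},{"travel":[0,0,0],"angular":[0,0,0]},{"travel":[0,0,0],"angular":[0,0,0]},{"travel":[0,0,0],"angular":[0,0,0]}]' 0.55 >/dev/null
python3 -m creep '[{"travel":[0,0,-0.2],"angular":[0,0,0]},{"travel":[0,0,-0.5],"angular":[0,0,0]},{"travel":[0,0,-0.88],"angular":[0,0,0]},{"travel":[0,0,-0.88],"angular":[0,0,0]},{"travel":[0,0,-0.88],"angular":[0,0,0]}]' >/dev/null
python3 -m creep '[{"travel":[-0.1,0.4,0],"angular":[0,0,0]},{"travel":[-0.258,0.827,0],"angular":[0,0,0]},{"travel":[-0.258,0.827,0],"angular":[0,0,0]}]' >/dev/null
python3 -m creep '[{"travel":[-0.1,0.4,0],"angular":[0,0,0]},{"travel":[-0.258,0.827,0],"angular":[0,0,0]},{"travel":[-0.258,0.827,0],"angular":[0,0,0]},{"travel":[-0.258,0.827,0],"angular":[0,0,0]},{"travel":[-0.258,0.827,0],"angular":[0,0,0]}]'
python3 - <<'E'
from fin import *
finials()
Q=down(66.8); plan([((.694,-.0444,.015),Q),((.694,-.0444,.13),Q),((.5974,-.219,.13),Q)])
E
```

```text
t: 39.65
position: [0.56, -0.2035, 0.0256]
tcp_rot: [0.001, 0.2, 0.98, 0.001]
contact_force: [-0.8, -0.1, -0.7]
opening: 0.297
finger_force: 59.3
t: 41.45
position: [0.6927, -0.0461, 0.1294]
tcp_rot: [-0.001, 0.201, 0.98, 0.001]
contact_force: [-0.1, -0.5, -0.0]
opening: 0.55
finger_force: 0.0
now [ 0.6929 -0.0466  0.1302] tool z [-0.     0.002 -1.   ] y [0.394 0.919 0.002]
-> [ 0.694  -0.0444  0.015 ] x1 T [-0.002, 0.019, 0.96] A [0.001, -0.001, 0.0] rows~3
-> [ 0.694  -0.0444  0.13  ] x1 T [0.0, 0.0, -0.958] A [0.0, 0.0, 0.0] rows~3
-> [ 0.5974 -0.219   0.13  ] x2 T [0.083, -0.827, 0.0] A [0.0, 0.0, 0.0] rows~4
```

```bash
python3 -m creep '[{"travel":[0,0.02,0.4],"angular":[0,0,0]},{"travel":[0,0.02,0.7],"angular":[0,0,0]},{"travel":[0,0.02,0.86],"angular":[0,0,0]},{"travel":[0,0.02,0.96],"angular":[0,0,0]},{"travel":[0,0.02,0.96],"angular":[0,0,0]},{"travel":[0,0.02,0.96],"angular":[0,0,0]}]' | grep position
python3 -m creep '[{"travel":[0,0,0],"angular":[0,0,0]},{"travel":[0,0,0],"angular":[0,0,0]},{"travel":[0,0,0],"angular":[0,0,0]},{"travel":[0,0,0],"angular":[0,0,0]},{"travel":[0,0,0],"angular":[0,0,0]},{"travel":[0,0,0],"angular":[0,0,0]}]' 0
python3 -m creep '[{"travel":[0,0,-0.2],"angular":[0,0,0]},{"travel":[0,0,-0.5],"angular":[0,0,0]},{"travel":[0,0,-0.9],"angular":[0,0,0]},{"travel":[0,0,-0.96],"angular":[0,0,0]},{"travel":[0,0,-0.96],"angular":[0,0,0]}]' | grep opening
python3 -m creep '[{"travel":[0.04,-0.3,0],"angular":[0,0,0]},{"travel":[0.083,-0.827,0],"angular":[0,0,0]},{"travel":[0.083,-0.827,0],"angular":[0,0,0]}]' >/dev/null
python3 -m creep '[{"travel":[0.04,-0.3,0],"angular":[0,0,0]},{"travel":[0.083,-0.827,0],"angular":[0,0,0]},{"travel":[0.083,-0.827,0],"angular":[0,0,0]},{"travel":[0.083,-0.827,0],"angular":[0,0,0]},{"travel":[0.083,-0.827,0],"angular":[0,0,0]}]'
python3 - <<'E'
from fin import *
finials()
Q=down(66.8); plan([((.5974,-.219,.024),Q),((.5974,-.219,.13),Q),((.525,-.0183,.13),Q)])
E
```

```text
position: [0.6955, -0.0436, 0.0166]
t: 42.75
position: [0.6962, -0.0433, 0.0174]
tcp_rot: [0.002, 0.2, 0.98, 0.001]
contact_force: [-1.4, -0.4, 5.7]
opening: 0.29
finger_force: 58.6
opening: 0.292
t: 44.05
position: [0.5986, -0.2172, 0.1295]
tcp_rot: [-0.0, 0.201, 0.98, 0.002]
contact_force: [0.2, 0.8, -1.2]
opening: 0.294
finger_force: 59.2
white [ 0.5238 -0.0188  0.019 ] top only
now [ 0.5991 -0.2165  0.1297] tool z [ 0.     0.003 -1.   ] y [0.391 0.92  0.003]
-> [ 0.5974 -0.219   0.024 ] x1 T [0.004, -0.027, 0.881] A [0.002, -0.0, 0.002] rows~3
-> [ 0.5974 -0.219   0.13  ] x1 T [0.0, 0.0, -0.883] A [0.0, 0.0, 0.0] rows~3
-> [ 0.525  -0.0183  0.13  ] x2 T [0.607, 0.65, 0.0] A [0.0, 0.0, 0.0] rows~5
```

```bash
python3 -m creep '[{"travel":[0,-0.02,0.3],"angular":[0,0,0]},{"travel":[0,-0.02,0.6],"angular":[0,0,0]},{"travel":[0,-0.02,0.75],"angular":[0,0,0]},{"travel":[0,-0.02,0.83],"angular":[0,0,0]},{"travel":[0,-0.02,0.88],"angular":[0,0,0]},{"travel":[0,-0.02,0.88],"angular":[0,0,0]},{"travel":[0,-0.02,0.88],"angular":[0,0,0]}]'
python3 -m creep '[{"travel":[0,0,0],"angular":[0,0,0]},{"travel":[0,0,0],"angular":[0,0,0]},{"travel":[0,0,0],"angular":[0,0,0]},{"travel":[0,0,0],"angular":[0,0,0]},{"travel":[0,0,0],"angular":[0,0,0]}]' 0.55 >/dev/null
python3 -m creep '[{"travel":[0,0,-0.2],"angular":[0,0,0]},{"travel":[0,0,-0.5],"angular":[0,0,0]},{"travel":[0,0,-0.88],"angular":[0,0,0]},{"travel":[0,0,-0.88],"angular":[0,0,0]},{"travel":[0,0,-0.88],"angular":[0,0,0]}]' >/dev/null
python3 -m creep '[{"travel":[0.3,0.32,0],"angular":[0,0,0]},{"travel":[0.607,0.65,0],"angular":[0,0,0]},{"travel":[0.607,0.65,0],"angular":[0,0,0]}]' >/dev/null
python3 -m creep '[{"travel":[0.3,0.32,0],"angular":[0,0,0]},{"travel":[0.607,0.65,0],"angular":[0,0,0]},{"travel":[0.607,0.65,0],"angular":[0,0,0]},{"travel":[0.607,0.65,0],"angular":[0,0,0]},{"travel":[0.607,0.65,0],"angular":[0,0,0]}]'
python3 - <<'E'
from fin import *
finials()
Q=down(66.8); plan([((.5248,-.018,.015),Q),((.5248,-.018,.13),Q),((.4729,-.4062,.13),Q)])
E
```

```text
t: 44.85
position: [0.5986, -0.22, 0.0256]
tcp_rot: [0.001, 0.2, 0.98, 0.001]
contact_force: [0.6, -1.3, -0.1]
opening: 0.293
finger_force: 59.2
t: 46.65
position: [0.5252, -0.0201, 0.13]
tcp_rot: [0.0, 0.2, 0.98, 0.001]
contact_force: [-0.4, -0.2, -0.1]
opening: 0.548
finger_force: 0.0
now [ 0.5254 -0.0206  0.1302] tool z [ 0.001  0.002 -1.   ] y [0.394 0.919 0.002]
-> [ 0.5248 -0.018   0.015 ] x1 T [0.013, 0.016, 0.96] A [0.001, -0.0, 0.0] rows~3
-> [ 0.5248 -0.018   0.13  ] x1 T [0.0, 0.0, -0.958] A [0.0, 0.0, 0.0] rows~3
-> [ 0.4729 -0.4062  0.13  ] x4 T [-0.219, -0.786, 0.0] A [0.0, 0.0, 0.0] rows~8
```

```bash
python3 -m creep '[{"travel":[0.01,0.016,0.4],"angular":[0,0,0]},{"travel":[0.01,0.016,0.7],"angular":[0,0,0]},{"travel":[0.01,0.016,0.86],"angular":[0,0,0]},{"travel":[0.01,0.016,0.96],"angular":[0,0,0]},{"travel":[0.01,0.016,0.96],"angular":[0,0,0]},{"travel":[0.01,0.016,0.96],"angular":[0,0,0]}]' | grep position
python3 -m creep '[{"travel":[0,0,0],"angular":[0,0,0]},{"travel":[0,0,0],"angular":[0,0,0]},{"travel":[0,0,0],"angular":[0,0,0]},{"travel":[0,0,0],"angular":[0,0,0]},{"travel":[0,0,0],"angular":[0,0,0]},{"travel":[0,0,0],"angular":[0,0,0]}]' 0
python3 -m creep '[{"travel":[0,0,-0.2],"angular":[0,0,0]},{"travel":[0,0,-0.5],"angular":[0,0,0]},{"travel":[0,0,-0.9],"angular":[0,0,0]},{"travel":[0,0,-0.96],"angular":[0,0,0]},{"travel":[0,0,-0.96],"angular":[0,0,0]}]' | grep opening
python3 -m creep '[{"travel":[-0.1,-0.3,0],"angular":[0,0,0]},{"travel":[-0.219,-0.786,0],"angular":[0,0,0]},{"travel":[-0.219,-0.786,0],"angular":[0,0,0]}]' >/dev/null
python3 -m creep '[{"travel":[-0.1,-0.3,0],"angular":[0,0,0]},{"travel":[-0.219,-0.786,0],"angular":[0,0,0]},{"travel":[-0.219,-0.786,0],"angular":[0,0,0]}]' >/dev/null
python3 -m creep '[{"travel":[-0.1,-0.3,0],"angular":[0,0,0]},{"travel":[-0.219,-0.786,0],"angular":[0,0,0]},{"travel":[-0.219,-0.786,0],"angular":[0,0,0]}]' >/dev/null
python3 -m creep '[{"travel":[-0.1,-0.3,0],"angular":[0,0,0]},{"travel":[-0.219,-0.786,0],"angular":[0,0,0]},{"travel":[-0.219,-0.786,0],"angular":[0,0,0]},{"travel":[-0.219,-0.786,0],"angular":[0,0,0]},{"travel":[-0.219,-0.786,0],"angular":[0,0,0]}]'
python3 - <<'E'
from fin import *
finials()
Q=down(66.8); plan([((.4729,-.4062,.024),Q),((.4729,-.4062,.13),Q),((.3,-.35,.25),Q)])
E
```

```text
position: [0.5254, -0.0175, 0.016]
t: 47.95
position: [0.5258, -0.0174, 0.0168]
tcp_rot: [0.002, 0.2, 0.98, 0.001]
contact_force: [-1.3, -0.4, 5.9]
opening: 0.293
finger_force: 58.5
opening: 0.292
t: 49.85
position: [0.473, -0.4037, 0.1288]
tcp_rot: [-0.001, 0.2, 0.98, 0.002]
contact_force: [0.0, 1.0, -1.3]
opening: 0.296
finger_force: 59.5
now [ 0.4734 -0.4035  0.1294] tool z [ 0.     0.003 -1.   ] y [0.391 0.92  0.003]
-> [ 0.4729 -0.4062  0.024 ] x1 T [-0.006, -0.025, 0.878] A [0.002, -0.001, 0.002] rows~3
-> [ 0.4729 -0.4062  0.13  ] x1 T [0.0, 0.0, -0.883] A [0.0, 0.0, 0.0] rows~3
-> [ 0.3  -0.35  0.25] x2 T [0.754, -0.069, -0.5] A [0.0, 0.0, 0.0] rows~5
```

```bash
python3 -m creep '[{"travel":[0,-0.02,0.3],"angular":[0,0,0]},{"travel":[0,-0.02,0.6],"angular":[0,0,0]},{"travel":[0,-0.02,0.75],"angular":[0,0,0]},{"travel":[0,-0.02,0.83],"angular":[0,0,0]},{"travel":[0,-0.02,0.88],"angular":[0,0,0]},{"travel":[0,-0.02,0.88],"angular":[0,0,0]},{"travel":[0,-0.02,0.88],"angular":[0,0,0]}]'
python3 -m creep '[{"travel":[0,0,0],"angular":[0,0,0]},{"travel":[0,0,0],"angular":[0,0,0]},{"travel":[0,0,0],"angular":[0,0,0]},{"travel":[0,0,0],"angular":[0,0,0]},{"travel":[0,0,0],"angular":[0,0,0]}]' 0.55 >/dev/null
python3 -m creep '[{"travel":[0,0,-0.2],"angular":[0,0,0]},{"travel":[0,0,-0.5],"angular":[0,0,0]},{"travel":[0,0,-0.88],"angular":[0,0,0]},{"travel":[0,0,-0.88],"angular":[0,0,0]},{"travel":[0,0,-0.88],"angular":[0,0,0]}]' >/dev/null
python3 -m creep '[{"travel":[0.4,0,-0.3],"angular":[0,0,0]},{"travel":[0.75,-0.07,-0.5],"angular":[0,0,0]},{"travel":[0.75,-0.07,-0.5],"angular":[0,0,0]},{"travel":[0.75,-0.07,-0.5],"angular":[0,0,0]}]' >/dev/null
python3 -m creep '[{"travel":[0.4,0,-0.3],"angular":[0,0,0]},{"travel":[0.75,-0.07,-0.5],"angular":[0,0,0]},{"travel":[0.75,-0.07,-0.5],"angular":[0,0,0]},{"travel":[0.75,-0.07,-0.5],"angular":[0,0,0]},{"travel":[0.75,-0.07,-0.5],"angular":[0,0,0]}]'
python3 - <<'E'
from fin import *
finials(); snap("top","pics/f_top.png");snap("side","pics/f_side.png")
a=cv2.imread("pics/f_top.png")[80:330,80:480];b=cv2.imread("pics/f_side.png")[140:390,160:560]
cv2.imwrite("pics/f.png",cv2.resize(np.vstack([a,b]),None,fx=1.2,fy=1.2))
E
```

```text
t: 50.65
position: [0.4729, -0.4078, 0.0252]
tcp_rot: [0.001, 0.2, 0.98, 0.001]
contact_force: [-0.5, -0.5, -0.5]
opening: 0.29
finger_force: 59.5
t: 52.55
position: [0.3009, -0.353, 0.2485]
tcp_rot: [0.0, 0.2, 0.98, 0.002]
contact_force: [0.4, 0.6, -0.5]
opening: 0.549
finger_force: 0.0
```

View pics/f.png

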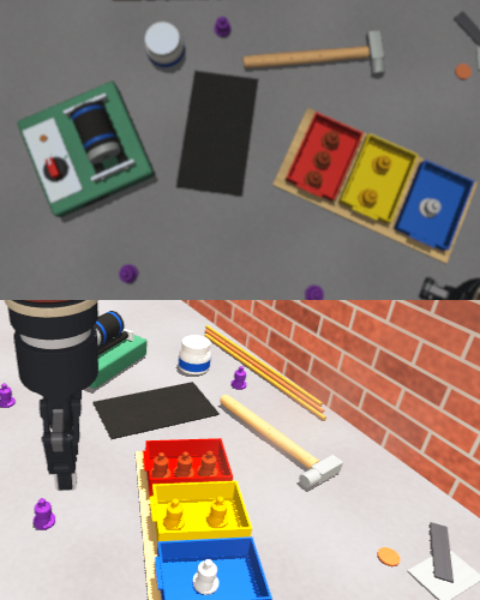

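The picture shows three copper finials in the red tray, two brass in the yellow, one nickel in the blue and an empty mat. The barrel is on the rollers, the knob is at rest, and the tub and hammer are where they were. I'll hand the job in.

```bash
python3 -m creep '[{"travel":[0,0,0],"angular":[0,0,0]},{"travel":[0,0,0],"angular":[0,0,0]},{"travel":[0,0,0],"angular":[0,0,0]}]' >/dev/null
python3 -c "from station import finish_job; print(finish_job())"
```

```text
the job is handed in; nothing more can be done
None
```

The job is handed in, with no verdict returned: the barrel lies on the rollers, the switch was twisted to its stop and sprang back, all six finials are in their matching trays, and the tub and hammer were not moved.

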